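Pin the swing lid back on the ingredient well

ROBOT

A 6-joint arm with a two-finger parallel gripper is mounted at the origin on the work surface. World frame = base frame: x ahead of the robot, y to its left, z up, the work surface at z = 0. Lengths are in mm, angles in rad, forces in N, time in s.
With the tool pointing down it reaches from about 300 to 875 mm from the base axis. Payload 4.2 kg.
Tool frame: the origin (TCP) lies on the centre line of the jaws, within the pads' length; the fingertips stand bot.tips_ahead ahead of it and the grasp point (between the pads) lies 11 mm behind it (bot.tips_ahead is the distance from the TCP to the fingertips, in mm); z points along the fingers, y is the direction in which the jaws open and shut (so a half turn about z gives the same grasp; the last joint's range is limited). The gripper opens to 85 mm and grips with 20 to 120 N. Pads are 22 mm wide; open, the fingers measure 114 mm over their backs; the gripper's body (76 mm by 85 mm) begins 54 mm behind the grasp point. The pads swing forward as they close: fully open they stand 13 mm farther back than shut.
Start: joints at [1.107, 0.32, 1.565, -0, 1.257, -0.02], TCP at [246.894, 519.311, 239.338] pointing down, gripper open.
Joint ranges: [-3.11, 3.11], [-0.84, 2.01], [0.21, 2.61], [-1.34, 4.49], [0.05, 2.63], [-2.56, 2.56]. Speed limits (rad/s): [2.57, 2.57, 3.14, 3.14, 3.14, 3.14].

INTERFACE

Orientations are given as [roll, pitch, yaw] about the fixed x, y, z axes, in that order (R = Rz(yaw) Ry(pitch) Rx(roll)).
In Python, from workcell import bot gives the robot as it stands.
- The arm moves only by the tool move_arm, never from a script. Its argument "rows" is a list that holds one entry, the list of rows, each a list of 7 numbers: the opening, from 0 (shut) to 1 (fully open), then the shift along the tool's x, y, z in units of 25 mm (1.0 is 25 mm), then the turn, a rotation vector about the tool's x, y, z in units of 5 degrees (1.0 is 5 degrees). In form: [[[grip, tx, ty, tz, wx, wy, wz], ...]]. A call has 1 to 10 rows; each row is the pose to reach, as a shift and turn from the pose commanded when the call began, along the tool's axes at that moment; what a row does not reach only later rows make up. A row lasts 1/12 s, in which the tool goes at most 41.7 mm and 7.16 degrees, less where a joint would pass 70% of its speed; a pose out of reach is approached as far as the arm can. A call with a gripper value outside its range is refused whole. The fingers move at their own pace and stop on an object; "newtons" is the grip in N (left out, the last holds). Time passes only in rows, so rows that repeat a pose let the fingers close. It gives the time, the measured TCP pose, the force and the opening at its end, in the units of the state.
- bot.read_state(): the state, without advancing time (a new reading comes with each control period).
- bot.snapshot(name): name is "side" or "top"; returns (picture, depth): 400x640x3 uint8, red, green, blue; 400x640 float32, mm along the optical axis (not along the pixel's ray), 0 where there is no reading.
- bot.camera_params(name): a dict with "vertical_fov" (degrees; the focal length in pixels is half the picture's height over the tangent of half this angle, whatever the lens; pixels are square), "cx", "cy" (the principal point, pixels), "origin" and "rotation" of the camera in the world. Camera axes: x right, y up, looking along -z (the intrinsics and any distortion apply to the point x, -y, -z); pixel columns grow to the right and rows downward; lengths in mm; the calibration is good to about 2 mm. A picture is of the moment at which its call begins. camera_params takes no time and is no camera call.
- bot.job_done(): hands the job in, once; it reports no verdict.
The state is a dict: "time": time; "joint_positions": joint angles; "qvel": joint speeds; "effort": joint torques, N m; "ee_pos": TCP position; "tool_rot": TCP orientation; "ft_force": force on the tool from outside, world axes, zero at the start; "ft_torque": the same for the moment, N m; "grip_width": opening from 0.0 (shut) to 1.0 (fully open).
Only numpy, scipy, OpenCV 4.12 (cv2) and the standard library are available. Lean on these libraries where they do the work, as an engineer would, in place of code of your own. Each camera call takes 0.05 s, during which the arm holds its last target.

TASK

The swing lid of the ingredient well has been washed: lay it back on the housing in its open position (over the flat deck beside the well) with its hinge hole over the brass pivot hole, then thread the hinge pin with the red ring down through both holes until it bottoms and the lower edge of the ring is level with the top of the lid's knuckle. With the pin fully home, swing the lid shut over the well, up to the red stop. Leave the spare pin in the stand and do not disturb the bowl, mug, jar and spoon.

Things in the scene. Friction and masses are not known exactly. Their poses are not given: they have to be found in the camera images.
- well: Ingredient well: fixed white enamelled housing, 140 (x) x 250 (y) x 70 mm high, flat top (the deck), turned by up to 0.25 rad. Origin: centre of its underside; x to its back, y to its left, z up. The left (+y) half of the top has a square well, the right (-y) half is plain deck, where the lid lies when open. A brass block, 36 mm square, level with the deck, sits mid back.
- bore (a point): Centre of the mouth of the pivot bore in the brass block, at deck height (x +45, y 0, z +70 in the well's frame; same axes). Vertical, round, 14 mm wide, blind, 44 mm deep with a flat bottom; 1.5 mm chamfer.
- opening (a point): Centre of the square well's mouth (72 x 70 mm, grey floor) at deck height: x -9, y +57, z +70 in the well's frame.
- stop (a point): Middle of the inner face of the red stop bar on the deck at the left of the well: x -12.5, y +101.5 in the well's frame, at deck height. The bar is 75 mm long along x, 8 mm thick and 9 mm high. The edge of the closed lid is 2 mm from it or touches it.
- lid: Loose swing lid, about 0.2 kg: blue plastic plate 116 x 116 x 6 mm whose +x+y corner is a white hinge knuckle. Starts flat on the table left or right of the well. Origin: centre of the underside; x, y along the edges. Open: on the deck, hole over bore, x axis along the well's x. Closed: turned 90 degrees clockwise (from above) about the bore, x axis along the well's -y.
- lid_hole (a point): Point on the axis of the knuckle's hole at the lid's underside (x +41, y +41, z 0 in the lid's frame). The hole is 14 mm wide and goes through; the knuckle is 34 mm square and 16 mm high from the underside. Pinned, the lid slides round freely on the deck; at half swing a corner overhangs the front by 25 mm.
- lid_handle (a point): Middle of the top of the lid's handle, 36 mm above the underside, over the lid's centre: a white upright fin, 52 mm long, 14 mm wide, standing 30 mm over the plate, running along the diagonal that points to the knuckle (direction +x+y of the lid). Pinch it across.
- pin: Hinge pin, loose, 0.08 kg, upright, 94 mm long: steel shank 12 mm thick, red ring from 60 to 66 mm above the tip, black round knob 22 mm wide from 66 to 94 mm. Origin at the tip, z up to the knob. Starts 36 mm deep in one of the stand's holes, leaning at most 3 degrees. Home (tip on the bottom of the bore) the lower edge of the ring is level with the knuckle's top.
- pin_tip (a point): Tip of the hinge pin, centre of its nose. The nose is a cone, 6 mm wide at the tip, full 12 mm after 12 mm; it draws the loose lid into line if its hole is up to about 3 mm off.
- stand: Fixed white plastic block that holds the pins, 50 (x) x 140 (y) x 45 mm high, origin at the centre of its underside, at the side of the well where the lid is not. Two vertical holes, 14 mm wide, 36 mm deep, at y -38 and y +38.
- spare_pin: Bystander: a similar but shorter pin (79 mm) with a YELLOW knob and no red ring, in the stand's other hole. Origin at its tip.
- bowl: Bystander: steel bowl, 130 mm wide, 50 mm high, behind the well. Origin: centre of underside.
- mug: Bystander: white mug, 80 mm wide, 90 mm high, back left. Origin: centre of underside.
- jar: Bystander: spice jar with an orange cap, 56 mm wide, 75 mm high, back right of the well. Origin: centre of underside.
- spoon: Bystander: spoon with a wooden handle, 180 mm long, lying on the table between the robot and the well. Origin: middle of its length, underside.
Things that resemble listed ones, but are neither listed nor needed, are in the scene too. What is shaped like the pin but orange is not meant.

How it is judged (in metres and radians):
On the way, in this order (a step that is already met when the one before it is completed fails the run):
1. the lid lies flat on the deck in its open position, its hinge hole over the bore (horizontal distance between lid_hole and bore below 0.009 m and angle between the x axis of lid and the x axis of well, either way round below 0.5 rad and y of lid in the frame of well below -0.02 m and z of lid_hole in the frame of bore between -0.003 and 0.004 m and angle between lid's own z axis and vertical below 0.05 rad), for 0.2 s.
2. the pin is through the lid's knuckle and at the bottom of the bore, the lid still open (horizontal distance between each of pin_tip, lid_hole and bore below 0.004 m and z of pin_tip in the frame of bore below -0.041 m and angle between pin's own z axis and vertical below 0.1 rad and z of lid_hole in the frame of bore between -0.003 and 0.004 m and angle between lid's own z axis and vertical below 0.05 rad and y of lid in the frame of well below -0.02 m), for 0.2 s.
At the end, for the whole second after the job is handed in: The pin stands upright in the bore through the lid's knuckle, its tip within 3 mm of the bottom and 4 mm of the axis, the lid's hole within 4 mm of the bore axis, the lid flat on the deck and closed over the well to within about 5 degrees, both at rest (horizontal distance between each of pin_tip, lid_hole and bore below 0.004 m and z of pin_tip in the frame of bore below -0.041 m and angle between pin's own z axis and vertical below 0.1 rad and z of lid_hole in the frame of bore between -0.003 and 0.004 m and angle between lid's own z axis and vertical below 0.05 rad and y of lid in the frame of well above 0.03 m and angle between the x axis of lid and the y axis of well, either way round below 0.09 rad and linear speed of each of lid, pin below 0.02 m/s); the robot touches nothing.
It fails at once if the spare pin is moved by more than 20 mm (distance of spare_pin from where it was at the start of the episode above 0.02 m).
It fails at once if one of the bowl, mug, jar and spoon is moved by more than 30 mm (distance of any of bowl, mug, jar, spoon from where it was at the start of the episode above 0.03 m).
It also fails if it takes over 72 s, if anything falls off the work surface, if the arm or the gripper's body presses on something with over 40 N, if the wrist force passes 120 N, or if a joint passes its speed limit or range.

## Working session

There is one attempt and no reset: what is moved stays moved. The work goes in short steps, Python scripts to look and compute and a tool call to move; the robot and the scene stay as the last step left them, time stands still between calls to the robot, and variables do not carry over. Pictures are saved under pics/ and viewed, and the job is handed in when it is done.

Besides the shell and the picture viewer there is one more tool, called after "Call:" by a JSON object that holds its "op" and its "data". move_arm: Moves the arm, as the interface text tells. Its arguments: {"type":"object","properties":{"rows":{"type":"array"},"newtons":{"type":"number"}},"required":["rows"]}

```bash
ls; mkdir -p pics; python3 - <<'E'
from workcell import bot
import cv2,numpy as np
print(bot.read_state()); print(bot.tips_ahead)
for n in("top","side"):
    p,d=bot.snapshot(n); print(n,bot.camera_params(n))
    cv2.imwrite(f"pics/{n}0.png",p[:,:,::-1]); np.save(f"pics/{n}0.npy",d); np.save(f"pics/{n}0rgb.npy",p)
E
```

```text
pics
{'time': 0.0, 'joint_positions': array([ 1.10697151e+00,  3.20286359e-01,  1.56569331e+00,  1.57716550e-05,
        1.25745132e+00, -2.00046463e-02]), 'qvel': array([ 2.15258709e-03,  4.46413482e-04, -6.43127550e-06,  1.65386253e-04,
        6.14678476e-04,  1.73093968e-03]), 'effort': array([ 2.78193402e-04, -4.15530825e+01, -2.34153914e+01,  1.41787027e-04,
        8.14758270e-03, -9.24185485e-06]), 'ee_pos': array([246.68026222, 518.85811306, 238.47991981]), 'tool_rot': array([-3.13975499e+00, -5.17644989e-05,  2.69776756e+00]), 'ft_force': array([ 0.39044193, -0.00695281, -0.06763332]), 'ft_torque': array([-0.00268503,  0.02593945,  0.01591729]), 'grip_width': 0.9980113283780881}
8.0
top {'vertical_fov': 51.11713661433697, 'cx': 310.9787002992434, 'cy': 201.52662047260912, 'origin': array([ 507.86991293,    9.72726621, 1156.4238553 ]), 'rotation': array([ 0.07605113,  0.01967014, -1.58079602])}
side {'vertical_fov': 44.681241307341615, 'cx': 322.0130650649071, 'cy': 202.44226265862963, 'origin': array([ 50.81052097, 779.06314777, 883.69087482]), 'rotation': array([ 0.85646632, -0.01322577, -2.52499041])}
```

View pics/top0.png

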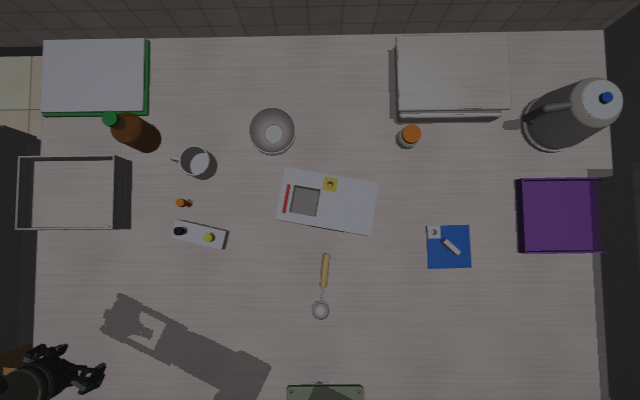

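View pics/side0.png

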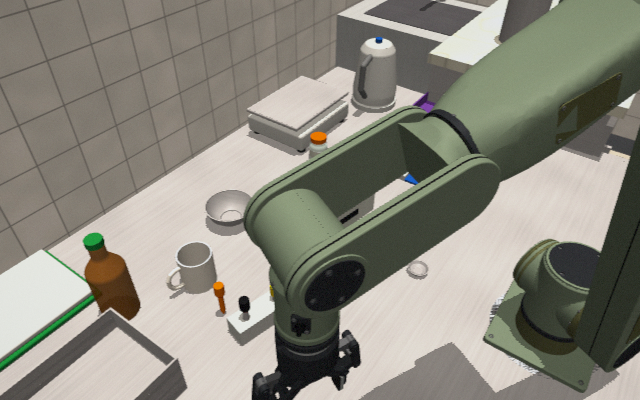

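The top view shows the well at about (328,202), the lid at (449,247) with its knuckle at the upper left (434,231), the stand at (200,234) with the black knob at (180,231), and the yellow spare at (209,238). Next I'll measure these.

```bash
cat > h.py <<'E'
import numpy as np,cv2
from scipy.spatial.transform import Rotation as Ro
from workcell import bot
def cam(n):
    c=bot.camera_params(n); f=200/np.tan(np.radians(c["vertical_fov"])/2)
    return c,f,Ro.from_euler('xyz',c["rotation"]).as_matrix()
def ray(n,uv):
    c,f,R=cam(n); uv=np.atleast_2d(np.asarray(uv,float))
    d=np.stack([(uv[:,0]-c["cx"])/f,-(uv[:,1]-c["cy"])/f,-np.ones(len(uv))],1)@R.T
    return c["origin"],d
def onplane(n,uv,z):
    o,d=ray(n,uv); t=(z-o[2])/d[:,2]; return o+d*t[:,None]
def project(n,P):
    c,f,R=cam(n); q=(np.atleast_2d(P)-c["origin"])@R
    return np.stack([c["cx"]+f*q[:,0]/-q[:,2],c["cy"]-f*q[:,1]/-q[:,2]],1)
def bydepth(n,d,uv):
    o,r=ray(n,uv); uv=np.round(np.atleast_2d(uv)).astype(int)
    return o+r*d[uv[:,1],uv[:,0]][:,None]
def crop(p,x0,y0,x1,y1,name,s=6):
    cv2.imwrite(name,cv2.resize(p[y0:y1,x0:x1,::-1],None,fx=s,fy=s,interpolation=cv2.INTER_CUBIC))
E
python3 - <<'E'
from h import *
p=np.load("pics/top0rgb.npy");d=np.load("pics/top0.npy")
crop(p,265,155,390,245,"pics/c1.png");crop(p,415,215,485,280,"pics/c2.png",8);crop(p,160,190,240,260,"pics/c3.png",8)
for uv in [(350,210),(320,240),(440,260),(250,300),(305,200),(453,247),(434,225),(195,237),(180,231),(209,238),(360,186)]:
    print(uv,bydepth("top",d,uv).round(1))
E
```

```text
(350, 210) [[567.7 -70.9  69.5]]
(320, 240) [[489.8   7.8   4.5]]
(440, 260) [[ 432.7 -316.8    7. ]]
(250, 300) [[328.8 200.4   3.5]]
(305, 200) [[599.1  47.5  19.9]]
(453, 247) [[ 468.4 -343.8   36.5]]
(434, 225) [[ 527.7 -305.8   -0.7]]
(195, 237) [[501.6 340.8  44.4]]
(180, 231) [[517.4 362.5 100.4]]
(209, 238) [[498.9 292.4  85.4]]
(360, 186) [[630.  -97.9  70.2]]
```

View pics/c1.png

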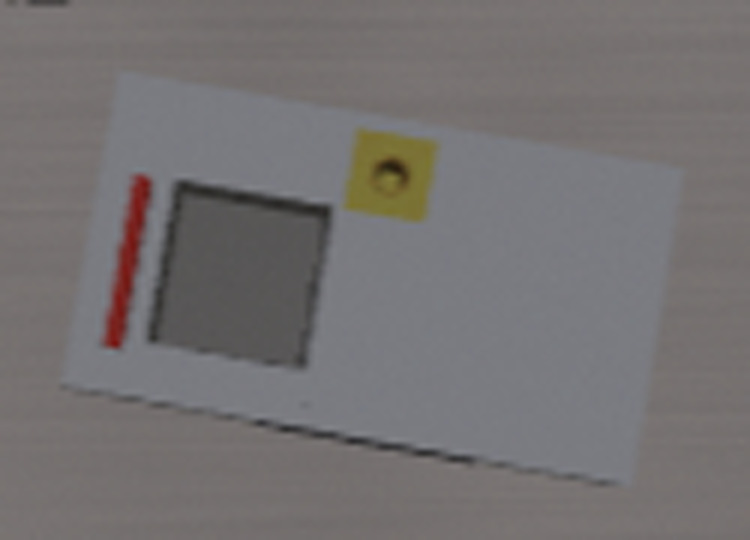

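View pics/c2.png

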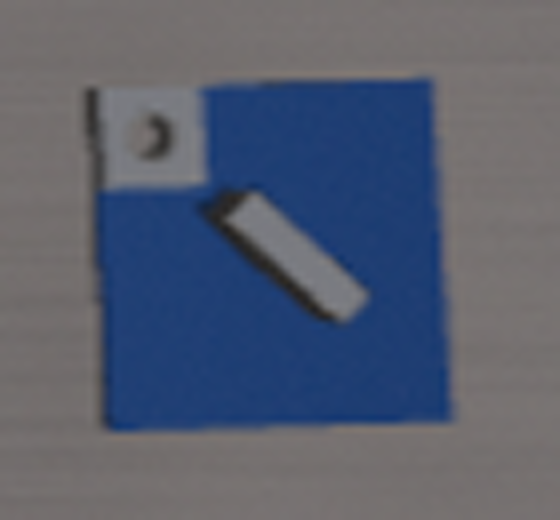

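View pics/c3.png

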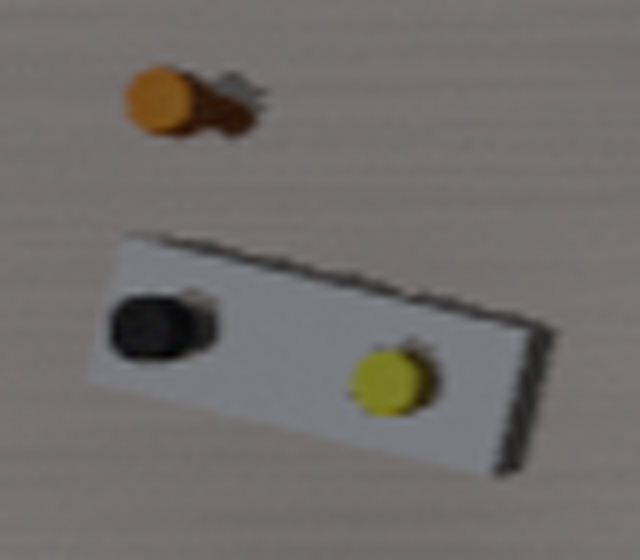

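```bash
cat > meas.py <<'E'
from h import *
def big(m):
    n,l,s,c=cv2.connectedComponentsWithStats(m.astype(np.uint8)); i=1+np.argmax(s[1:,4]); return l==i
def rectw(m,z,n="top"):
    m=big(m); cs,_=cv2.findContours(m.astype(np.uint8),cv2.RETR_EXTERNAL,cv2.CHAIN_APPROX_NONE)
    c=max(cs,key=cv2.contourArea)[:,0,:]
    P=onplane(n,c,z)[:,:2]; r=cv2.minAreaRect(P.astype(np.float32)); 
    yx=np.argwhere(m)[:,::-1]; cen=onplane(n,yx,z)[:,:2].mean(0)
    return r,cen,m.sum(),P
def win(m,x0,y0,x1,y1):
    o=np.zeros_like(m);o[y0:y1,x0:x1]=m[y0:y1,x0:x1];return o
E
python3 - <<'E'
from meas import *
p=np.load("pics/top0rgb.npy"); h=cv2.cvtColor(p,cv2.COLOR_RGB2HSV).astype(int); H,S,V=h[...,0],h[...,1],h[...,2]
def show(t,r,):
    print(t,"rect",np.round(r[0][0],1),np.round(r[0][1],1),round(r[0][2],2),"cen",r[1].round(1),r[2])
show("brass",rectw(win((S>90)&(H>15)&(H<40),310,170,345,200),70))
show("stop",rectw(win((S>120)&((H<8)|(H>170)),275,180,295,220),79))
show("lidblue",rectw(win((S>120)&(H>95)&(H<125),415,215,485,280),6))
print(p[205,360],p[150,360],p[240,320],p[247,453])
b=p.astype(int);w=(b[...,2]-b[...,0]>-1)
m=win(w&(V>80),265,155,390,245);cv2.imwrite("pics/m.png",m*255)
show("deck",rectw(m|win((S>90)&(H>15)&(H<40),310,170,345,200),70))
m=win(w&(V>90)&(S<60),440,236,470,262);show("fin",rectw(m,36))
m=win(w&(V>90)&(S<60),424,222,442,240);show("knuckle",rectw(m,16))
m=win(w&(V>90)&(S<70),165,215,230,255);show("stand",rectw(m,45))
m=win((V<45),170,224,190,238);show("knob",rectw(m,103))
m=win((S>120)&(H>20)&(H<40),200,228,216,245);show("yel",rectw(m,88))
E
```

```text
brass rect [637.  -19.1] [33.5 35. ] 79.77 cen [636.9 -19.1] 173
stop rect [600.   94.9] [ 6.5 73.8] 79.38 cen [599.5  95. ] 74
lidblue rect [ 469.3 -340.8] [115.4 115.4] 1.09 cen [ 464.2 -345. ] 1494
[122 123 128] [118 114 112] [117 112 110] [122 123 128]
deck rect [592.6 -10.5] [252. 141.] 79.41 cen [590.9 -23.9] 4284
fin rect [ 469.5 -341.1] [50.1 13.1] 47.11 cen [ 469.5 -341.2] 98
knuckle rect [ 510.  -301.9] [32.4 38.6] 3.82 cen [ 510.4 -299.2] 124
stand rect [509.6 333.4] [140.9  50.3] 76.11 cen [509.1 330.3] 794
knob rect [518.7 361.7] [30.7 17.7] 89.43 cen [518.5 363. ] 82
yel rect [500.2 293. ] [23.2 17.8] 89.45 cen [500.3 293. ] 66[ WARN:0@0.863] global loadsave.cpp:1063 imwrite_ Unsupported depth image for selected encoder is fallbacked to CV_8U.
```

View pics/m.png

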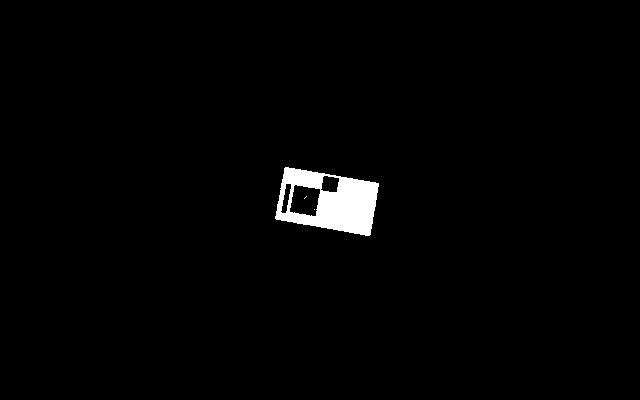

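```bash
cat > plan.py <<'E'
import sys
from h import *
# usage: plan.py x y z yaw_deg   (tool straight down)
def plan(x,y,z,yaw):
    s=bot.read_state(); R=Ro.from_euler('xyz',s["tool_rot"])
    T=Ro.from_euler('xyz',[np.pi,0,np.radians(yaw)])
    sh=R.inv().apply(np.array([x,y,z])-s["ee_pos"])/25; w=(R.inv()*T).as_rotvec(degrees=True)/5
    print("t",round(s["time"],2),"pos",s["ee_pos"].round(1),"rpy",np.degrees(s["tool_rot"]).round(2),"F",s["ft_force"].round(1),"g",round(s["grip_width"],3))
    print("shift",sh.round(3),"turn",w.round(3))
if __name__=="__main__": plan(*map(float,sys.argv[1:]))
E
python3 plan.py 469.3 -340.8 120 46.3
python3 - <<'E'
from h import *
print(onplane("top",[(177.7,230.6)],103))
E
```

```text
t 0.1 pos [246.7 518.9 238.6] rpy [-179.91   -0.    154.58] F [ 0.  -0.2  0.4] g 1.001
shift [-22.806 -27.228   4.785] turn [-1.3000e-02  1.7000e-02  2.1655e+01]
[[518.49246538 367.51564943 103.        ]]
```

Call:
{"op": "move_arm", "data": {"rows": [[[0.7, -2, -2.4, 0, 0, 0, 1], [0.7, -3, -3.6, 0, 0, 0, 2], [0.7, -4, -4.8, 0, 0, 0, 3], [0.7, -5, -6, 0, 0, 0, 4], [0.7, -6, -7.2, 0, 0, 0, 5], [0.7, -7, -8.4, 0, 0, 0, 6], [0.7, -8, -9.6, 0, 0, 0, 7], [0.7, -9, -10.8, 0, 0, 0, 8], [0.7, -10, -12, 0, 0, 0, 9], [0.7, -11, -13.2, 0, 0, 0, 10]]], "newtons": 60}}

```text
time: 0.93
ee_pos: [350.0, 113.8, 239.3]
tool_rot: [3.141, -0.0, 1.821]
ft_force: [0.8, -0.3, -0.3]
grip_width: 0.701
```

```bash
python3 plan.py 469.3 -340.8 120 46.3
```

```text
t 0.93 pos [350.  113.8 239.3] rpy [179.99  -0.   104.36] F [ 0.8 -0.3 -0.3] g 0.701
shift [-18.798   0.111   4.77 ] turn [ 2.0000e-03 -2.0000e-03  1.1612e+01]
```

Call:
{"op": "move_arm", "data": {"rows": [[[0.7, -1.6, 0, 0, 0, 0, 1], [0.7, -3.2, 0, 0, 0, 0, 2], [0.7, -4.8, 0, 0, 0, 0, 3.2], [0.7, -6.4, 0, 0, 0, 0, 4.4], [0.7, -8, 0, 0, 0, 0, 5.6], [0.7, -9.6, 0, 0, 0, 0, 6.8], [0.7, -11.2, 0, 0, 0, 0, 8], [0.7, -12.8, 0, 0, 0, 0, 9.2], [0.7, -14.4, 0, 0, 0, 0, 10.4], [0.7, -16, 0, 0, 0, 0, 11.6]]]}}

```text
time: 1.77
ee_pos: [450.8, -273.4, 238.9]
tool_rot: [-3.141, -0.0, 0.807]
ft_force: [0.5, -0.2, 0.7]
grip_width: 0.7
```

```bash
python3 plan.py 469.3 -340.8 120 46.3; python3 - <<'E'
from h import *
p,d=bot.snapshot("side"); np.save("pics/side1.npy",d); np.save("pics/side1rgb.npy",p); cv2.imwrite("pics/side1.png",p[:,:,::-1])
E
```

```text
t 1.77 pos [ 450.8 -273.4  238.9] rpy [-1.7995e+02 -1.0000e-02  4.6240e+01] F [ 0.5 -0.2  0.7] g 0.7
shift [-1.434  2.403  4.753] turn [-0.01  -0.001 -0.013]
```

View pics/side1.png

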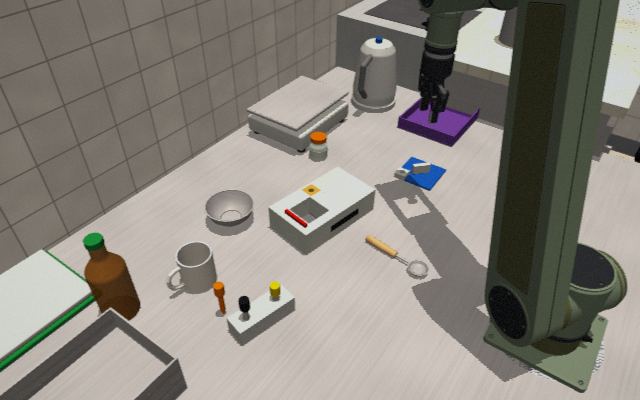

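The side view is now clear: bore at about (311,190), black knob (244,302), lid (420,172), and the orange decoy at (219,290). I'll cross-check the side camera against the top measurements.

```bash
python3 - <<'E'
from meas import *
p=np.load("pics/side1rgb.npy"); h=cv2.cvtColor(p,cv2.COLOR_RGB2HSV).astype(int); H,S,V=h[...,0],h[...,1],h[...,2]
def show(t,r): print(t,"rect",np.round(r[0][0],1),np.round(r[0][1],1),round(r[0][2],2),"cen",r[1].round(1),r[2])
show("brass",rectw(win((S>90)&(H>15)&(H<40),295,178,330,200),70,"side"))
show("lid",rectw(win((S>120)&(H>95)&(H<125),390,150,450,195),6,"side"))
print("bore",project("side",[636.9,-18.9,70]),"finc",project("side",[469.3,-340.8,36]),"hole",project("side",[509.5,-299,16]))
print("knobtop at vertical",project("side",[518.7,370.3,103]),project("side",[518.5,367.5,103]),"ringlow",project("side",[518.7,370.3,69]))
crop(p,220,270,300,340,"pics/c4.png",8); crop(p,385,145,455,195,"pics/c5.png",8); crop(p,265,160,380,255,"pics/c6.png",6)
E
```

```text
brass rect [638.4 -17.7] [34.4 35.7] 79.49 cen [638.2 -17.7] 117
lid rect [ 470.6 -336.3] [116.1 120.8] 1.33 cen [ 459.7 -334.3] 657
bore [[311.56967866 189.53564356]] finc [[422.30734617 163.80642242]] hole [[402.59738396 171.26573099]]
knobtop at vertical [[243.63162068 299.4270548 ]] [[244.66135626 298.55615691]] ringlow [[245.17579487 309.88473058]]
```

View pics/c4.png

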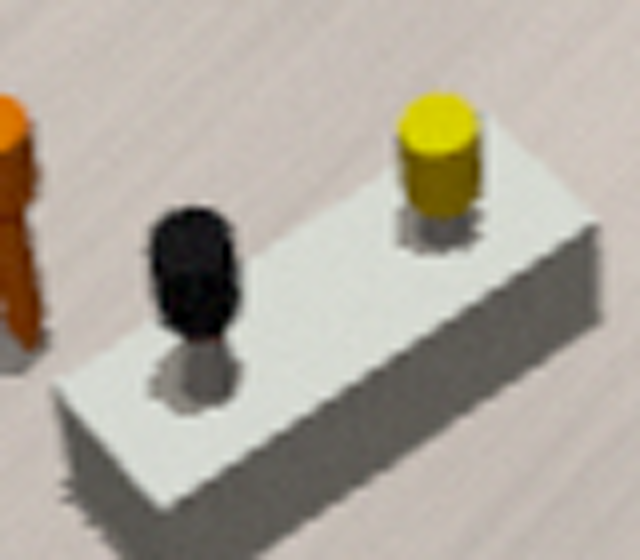

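View pics/c5.png

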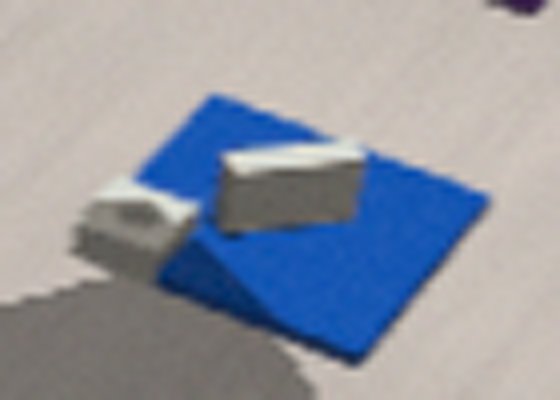

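View pics/c6.png

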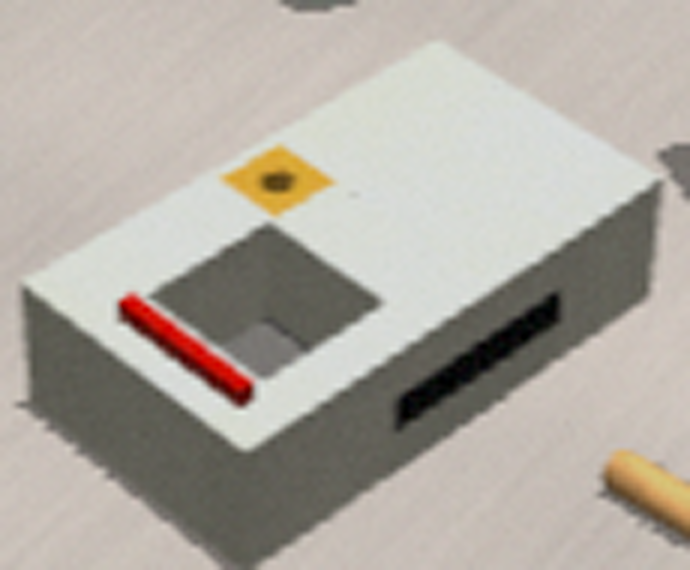

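Call:
{"op": "move_arm", "data": {"rows": [[[0.7, -0.72, 1.2, 1.6, 0, 0, 0], [0.7, -1.43, 2.4, 3.2, 0, 0, 0], [0.7, -1.43, 2.4, 4.6, 0, 0, 0], [0.7, -1.43, 2.4, 6, 0, 0, 0], [0.7, -1.43, 2.4, 7, 0, 0, 0], [0.7, -1.43, 2.4, 7, 0, 0, 0], [0.7, -1.43, 2.4, 7, 0, 0, 0]]]}}

```text
time: 2.4
ee_pos: [469.1, -337.8, 63.0]
tool_rot: [-3.137, 0.0, 0.813]
ft_force: [0.8, 0.3, 0.0]
grip_width: 0.703
```

```bash
python3 plan.py 469.3 -340.8 20 46.3; python3 - <<'E'
from h import *
for n in("top","side"):
    p,d=bot.snapshot(n); np.save(f"pics/{n}2rgb.npy",p)
    if n=="top": crop(p,390,190,510,290,"pics/t2.png",6)
    else: crop(p,370,100,480,200,"pics/s2.png",6)
E
```

```text
t 2.4 pos [ 469.1 -337.8   63. ] rpy [-1.7976e+02  2.0000e-02  4.6590e+01] F [0.8 0.3 0. ] g 0.703
shift [-0.081  0.093  1.719] turn [-0.049  0.004  0.058]
```

View pics/t2.png

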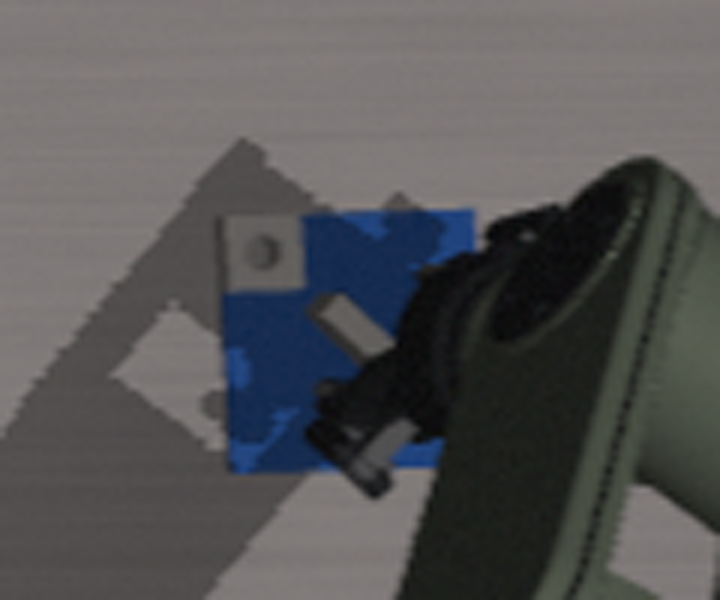

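View pics/s2.png

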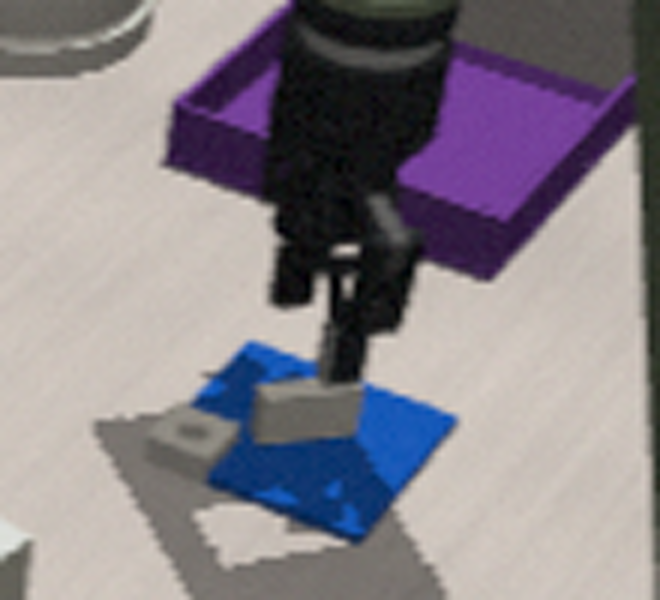

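```bash
python3 - <<'E'
from h import *
s=bot.read_state();R=Ro.from_euler('xyz',s["tool_rot"]);print(s["ee_pos"],s["qvel"].round(3))
for sy in(-30,30):
    for dz in (0,8):
        P=s["ee_pos"]+R.apply([0,sy,dz-4]);print(P.round(),((project("side",P)-[370,100])*6).round(),((project("top",P)-[390,190])*6).round())
E
python3 plan.py 469.3 -340.8 20 46.3
```

```text
[ 471.26291272 -339.27621913   66.31353817] [-0.001 -0.023 -0.012 -0.    -0.005  0.002]
[ 449. -319.   70.] [[341. 362.]] [[346. 390.]]
[ 449. -319.   62.] [[339. 375.]] [[340. 389.]]
[ 493. -360.   70.] [[298. 290.]] [[439. 286.]]
[ 493. -360.   62.] [[296. 304.]] [[433. 286.]]
t 2.5 pos [ 471.3 -339.3   66.3] rpy [ 1.798e+02 -3.000e-02  4.660e+01] F [1.1 0.8 0.8] g 0.703
shift [-0.099 -0.022  1.852] turn [ 0.041 -0.006  0.06 ]
```

Call:
{"op": "move_arm", "data": {"rows": [[[0.6, -0.08, 0, 0.8, 0, 0, 0], [0.6, -0.08, 0, 1.5, 0, 0, 0], [0.6, -0.08, 0, 1.85, 0, 0, 0], [0.6, -0.08, 0, 1.85, 0, 0, 0], [0.6, -0.08, 0, 1.85, 0, 0, 0]]]}}

```text
time: 2.92
ee_pos: [469.5, -340.5, 19.5]
tool_rot: [3.139, -0.0, 0.813]
ft_force: [-0.3, -0.1, 0.6]
grip_width: 0.601
```

```bash
python3 plan.py 469.3 -340.8 19 46.3;python3 - <<'E'
from h import *
p,d=bot.snapshot("side"); crop(p,370,100,480,200,"pics/s3.png",6)
E
python3 plan.py 469.3 -340.8 19 46.3
```

```text
t 2.92 pos [ 469.5 -340.5   19.5] rpy [ 1.7986e+02 -2.0000e-02  4.6590e+01] F [-0.3 -0.1  0.6] g 0.601
shift [-0.014  0.002  0.021] turn [ 0.027 -0.004  0.058]
t 2.97 pos [ 469.7 -340.7   19.8] rpy [ 1.7982e+02 -2.0000e-02  4.6590e+01] F [0.5 0.1 0.7] g 0.602
shift [-0.013 -0.007  0.03 ] turn [ 0.035 -0.005  0.058]
```

View pics/s3.png

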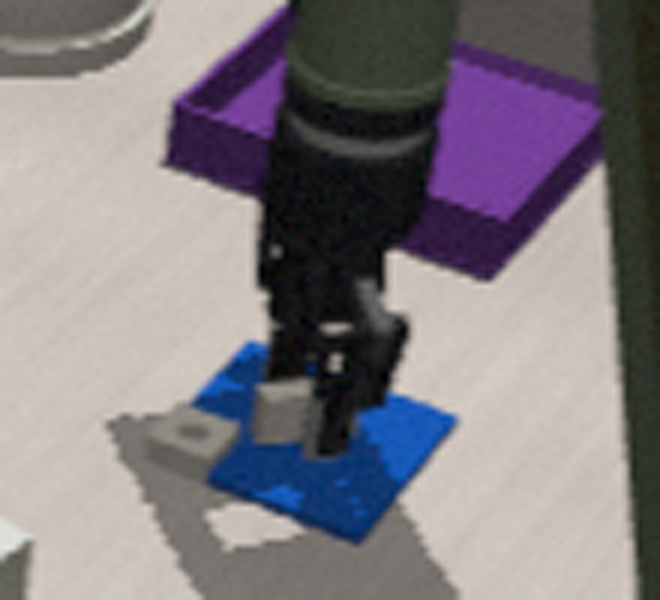

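The jaws straddle the fin with the near finger at crop (330,430). Closing.

Call:
{"op": "move_arm", "data": {"rows": [[[0.1, 0, 0, 0, 0, 0, 0], [0.0, 0, 0, 0, 0, 0, 0], [0.0, 0, 0, 0, 0, 0, 0], [0.0, 0, 0, 0, 0, 0, 0], [0.0, 0, 0, 0, 0, 0, 0], [0.0, 0, 0, 0, 0, 0, 0], [0.0, 0, 0, 0, 0, 0, 0]]], "newtons": 60}}

```text
time: 3.55
ee_pos: [469.2, -340.5, 19.0]
tool_rot: [3.14, -0.0, 0.813]
ft_force: [-0.0, 0.9, 5.7]
grip_width: 0.154
```

```bash
python3 plan.py 469.3 -340.8 19 46.3
```

```text
t 3.55 pos [ 469.2 -340.5   19. ] rpy [ 1.7991e+02 -2.0000e-02  4.6570e+01] F [-0.   0.9  5.7] g 0.154
shift [-0.006  0.014  0.   ] turn [ 0.019 -0.004  0.053]
```

Call:
{"op": "move_arm", "data": {"rows": [[[0, 0, 0, -0.3, 0, 0, 0], [0, 0, 0, -0.9, 0, 0, 0], [0, 0, 0, -1.8, 0, 0, 0], [0, 0, 0, -2.8, 0, 0, 0], [0, 0, 0, -3.8, 0, 0, 0], [0, 0, 0, -4.5, 0, 0, 0], [0, 0, 0, -4.9, 0, 0, 0], [0, 0, 0, -5, 0, 0, 0], [0, 0, 0, -5, 0, 0, 0]]]}}

```text
time: 4.3
ee_pos: [468.5, -340.0, 143.1]
tool_rot: [3.142, -0.0, 0.813]
ft_force: [0.3, -0.7, -2.2]
grip_width: 0.152
```

```bash
python3 plan.py 589.5 -51.4 144 34.4;python3 - <<'E'
from h import *
p,d=bot.snapshot("side"); crop(p,350,60,480,180,"pics/s4.png",6)
E
```

```text
t 4.3 pos [ 468.5 -340.   143.1] rpy [180.    -0.    46.57] F [ 0.3 -0.7 -2.2] g 0.152
shift [11.711 -4.42  -0.036] turn [ 0.000e+00 -1.000e-03  2.435e+00]
```

View pics/s4.png

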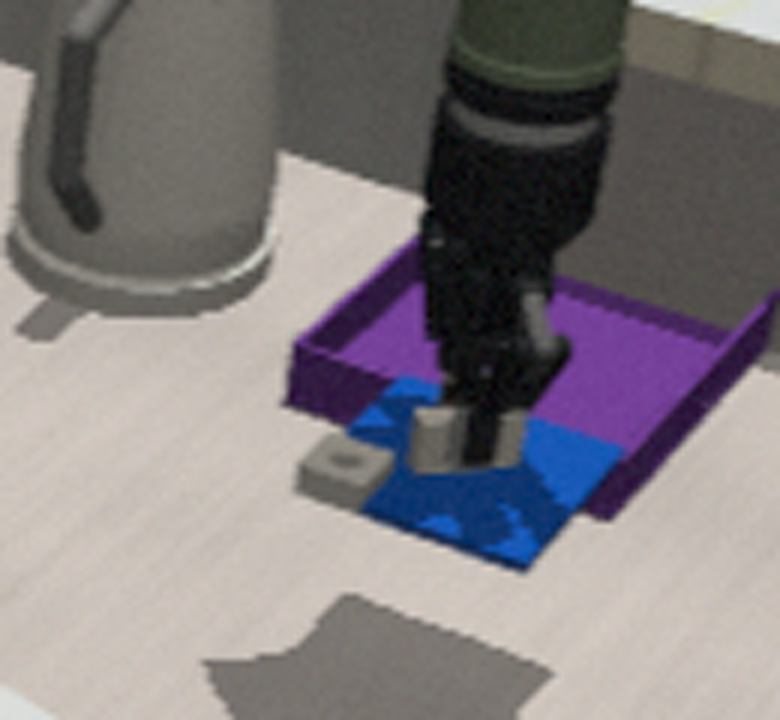

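The lid is held flat, with its hole at crop (347,458). Moving it over the deck.

Call:
{"op": "move_arm", "data": {"rows": [[[0, 0.6, -0.2, 0, 0, 0, 0.2], [0, 1.9, -0.7, 0, 0, 0, 0.5], [0, 3.3, -1.2, 0, 0, 0, 0.8], [0, 4.7, -1.8, 0, 0, 0, 1.1], [0, 6.1, -2.3, 0, 0, 0, 1.4], [0, 7.6, -2.9, 0, 0, 0, 1.7], [0, 9, -3.4, 0, 0, 0, 2], [0, 10.3, -3.9, 0, 0, 0, 2.3], [0, 11.2, -4.2, 0, 0, 0, 2.43], [0, 11.7, -4.42, 0, 0, 0, 2.43]]]}}

```text
time: 5.18
ee_pos: [589.6, -48.8, 141.1]
tool_rot: [-3.139, 0.002, 0.603]
ft_force: [0.8, 0.2, -2.5]
grip_width: 0.154
```

Call:
{"op": "move_arm", "data": {"rows": [[[0, 0, 0, 0.5, 0, 0, 0], [0, 0, 0, 0.8, 0, 0, 0], [0, 0, 0, 1, 0, 0, 0], [0, 0, 0, 1, 0, 0, 0], [0, 0, 0, 1, 0, 0, 0], [0, 0, 0, 1, 0, 0, 0]]]}}

```text
time: 5.68
ee_pos: [589.5, -52.5, 118.2]
tool_rot: [3.141, -0.0, 0.6]
ft_force: [0.7, -0.7, -2.5]
grip_width: 0.154
```

```bash
python3 plan.py 589.5 -51.4 89 34.4;python3 - <<'E'
from h import *
for n in("side","top"):
    p,d=bot.snapshot(n); np.save(f"pics/{n}5rgb.npy",p)
    crop(p,*((250,120,390,240) if n=="side" else (265,130,405,250)),f"pics/{n}5.png",5)
E
```

```text
t 5.68 pos [589.5 -52.5 118.2] rpy [ 1.7999e+02 -1.0000e-02  3.4360e+01] F [ 0.7 -0.7 -2.5] g 0.154
shift [ 0.026 -0.035  1.17 ] turn [ 0.002 -0.003 -0.008]
```

View pics/side5.png

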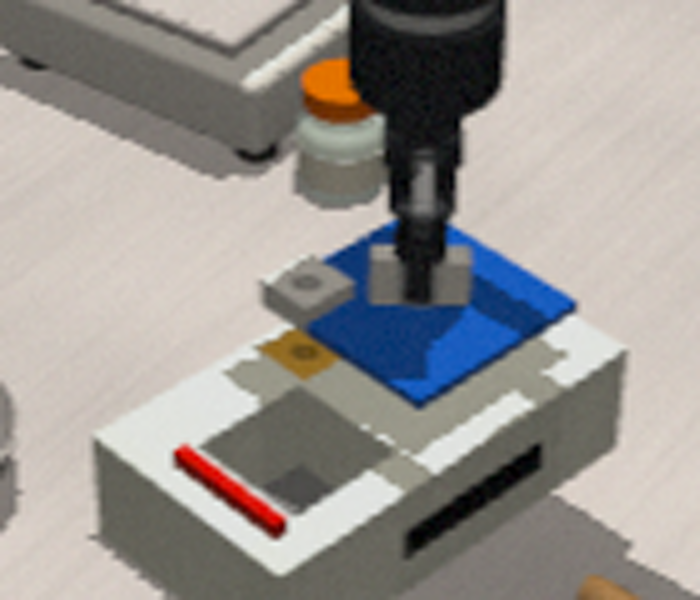

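View pics/top5.png

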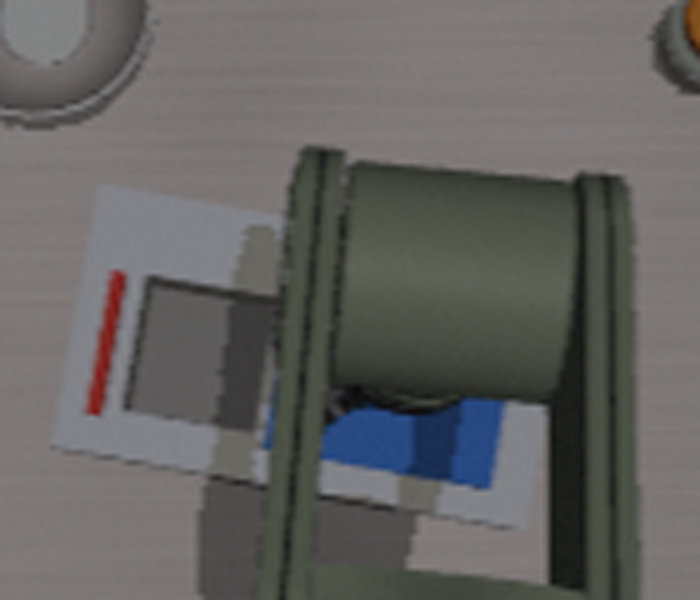

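```bash
python3 - <<'E'
from meas import *
print("hole",onplane("side",[(250+308.5/5-.5,120+283.5/5-.5)],115),"bore",onplane("side",[(250+306.5/5-.5,120+352.5/5-.5)],70))
p=np.load("pics/side5rgb.npy"); h=cv2.cvtColor(p,cv2.COLOR_RGB2HSV).astype(int); H,S,V=h[...,0],h[...,1],h[...,2]
r=rectw(win((S>120)&(H>95)&(H<125),290,150,380,210),105,"side");print(r[:3])
crop(p,295,165,330,205,"pics/s5z.png",14)
E
```

```text
hole [[637.16442217 -17.71775289 115.        ]] bore [[637.39465858 -16.15419888  70.        ]]
(((589.218505859375, -49.33879089355469), (118.16716003417969, 117.33602905273438), 79.64554595947266), array([573.63595345, -42.24605771]), np.int64(850))
```

View pics/s5z.png

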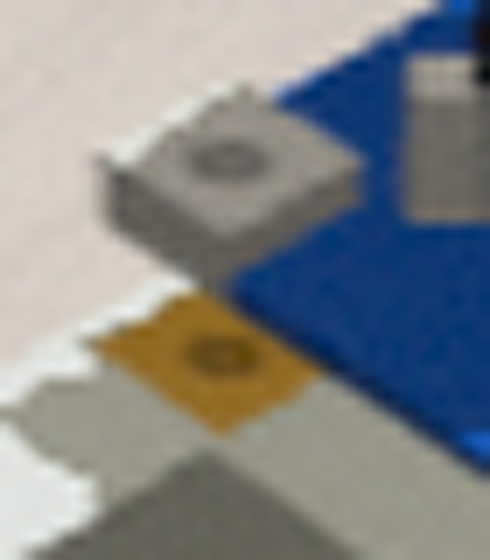

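Seen from the side, the hole lies within about 1.5 mm of the bore axis. Lowering.

Call:
{"op": "move_arm", "data": {"rows": [[[0, 0.02, -0.04, 0.4, 0, 0, 0], [0, 0.02, -0.04, 0.7, 0, 0, 0], [0, 0.02, -0.04, 0.9, 0, 0, 0], [0, 0.02, -0.04, 1, 0, 0, 0], [0, 0.02, -0.04, 1.05, 0, 0, 0], [0, 0.02, -0.04, 1.05, 0, 0, 0], [0, 0.02, -0.04, 1.05, 0, 0, 0]]]}}

```text
time: 6.37
ee_pos: [589.5, -50.6, 91.9]
tool_rot: [3.141, -0.0, 0.601]
ft_force: [0.0, -0.5, -2.7]
grip_width: 0.15
```

```bash
python3 plan.py 589.5 -51.4 89 34.4
```

```text
t 6.37 pos [589.5 -50.6  91.9] rpy [ 1.7999e+02 -1.0000e-02  3.4420e+01] F [ 0.  -0.5 -2.7] g 0.15
shift [-0.017  0.027  0.114] turn [ 0.001 -0.003  0.005]
```

Call:
{"op": "move_arm", "data": {"rows": [[[0, 0, 0, 0.03, 0, 0, 0], [0, 0, 0, 0.06, 0, 0, 0], [0, 0, 0, 0.09, 0, 0, 0], [0, 0, 0, 0.12, 0, 0, 0], [0, 0, 0, 0.12, 0, 0, 0]]]}}

```text
time: 6.78
ee_pos: [589.4, -50.6, 89.0]
tool_rot: [3.141, -0.0, 0.601]
ft_force: [-0.1, -0.1, -1.4]
grip_width: 0.148
```

```bash
python3 plan.py 589.5 -51.4 89 34.4;python3 - <<'E'
from h import *
p,d=bot.snapshot("side"); np.save("pics/side6rgb.npy",p)
crop(p,265,150,385,250,"pics/side6.png",6)
E
```

```text
t 6.78 pos [589.4 -50.6  89. ] rpy [ 1.7999e+02 -2.0000e-02  3.4420e+01] F [-0.1 -0.1 -1.4] g 0.148
shift [-0.015  0.029  0.001] turn [ 0.002 -0.004  0.004]
```

View pics/side6.png

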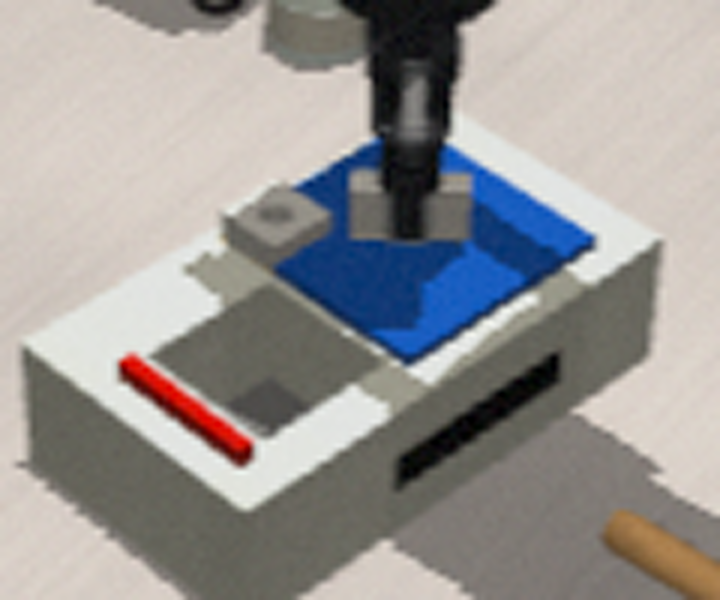

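Call:
{"op": "move_arm", "data": {"rows": [[[0, 0, 0, 0.03, 0, 0, 0], [0, 0, 0, 0.05, 0, 0, 0], [0, 0, 0, 0.05, 0, 0, 0]]]}}

```text
time: 7.08
ee_pos: [589.4, -50.6, 89.0]
tool_rot: [3.141, -0.001, 0.601]
ft_force: [-3.6, 0.2, 7.2]
grip_width: 0.155
```

```bash
python3 plan.py 589.5 -51.4 89 34.4;python3 - <<'E'
from meas import *
p=np.load("pics/side6rgb.npy"); h=cv2.cvtColor(p,cv2.COLOR_RGB2HSV).astype(int); H,S,V=h[...,0],h[...,1],h[...,2]
print("hole@86",onplane("side",[(265+277.5/6-.5,150+213.5/6-.5)],86))
print(rectw(win((S>120)&(H>95)&(H<125),290,150,380,215),76,"side")[0])
crop(p,295,175,330,205,"pics/s6z.png",16)
E
```

```text
t 7.08 pos [589.4 -50.6  89. ] rpy [ 1.7997e+02 -4.0000e-02  3.4420e+01] F [-3.6  0.2  7.2] g 0.155
shift [-0.016  0.029  0.   ] turn [ 0.006 -0.008  0.005]
hole@86 [[637.91236006 -16.68862484  86.        ]]
((589.5182495117188, -47.20664978027344), (118.2418441772461, 117.59536743164062), 79.37249755859375)
```

View pics/s6z.png

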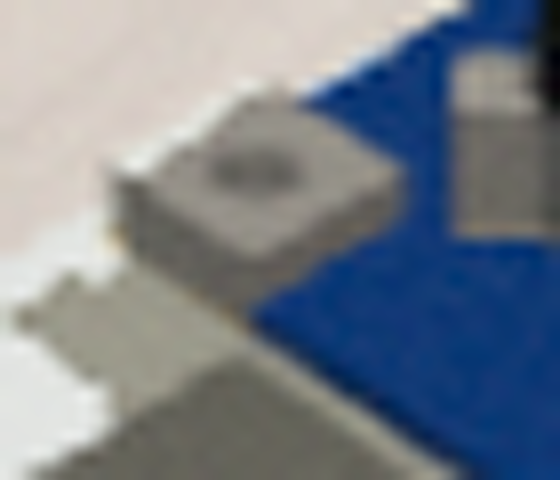

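The knuckle sits square on the brass block, and the hole and bore agree within 1 mm in the side view. Releasing and lifting.

Call:
{"op": "move_arm", "data": {"rows": [[[0.15, 0, 0, 0, 0, 0, 0], [0.3, 0, 0, 0, 0, 0, 0], [0.5, 0, 0, 0, 0, 0, 0], [0.6, 0, 0, 0, 0, 0, 0], [0.6, 0, 0, -0.2, 0, 0, 0], [0.6, 0, 0, -0.7, 0, 0, 0], [0.6, 0, 0, -1.7, 0, 0, 0], [0.6, 0, 0, -3.2, 0, 0, 0], [0.6, 0, 0, -4.7, 0, 0, 0], [0.6, 0, 0, -6, 0, 0, 0]]]}}

```text
time: 7.92
ee_pos: [589.5, -50.6, 240.2]
tool_rot: [3.141, -0.001, 0.601]
ft_force: [0.4, 0.8, 0.6]
grip_width: 0.601
```

```bash
python3 plan.py 518.6 368.5 180 76
```

```text
t 7.92 pos [589.5 -50.6 240.2] rpy [ 1.7994e+02 -7.0000e-02  3.4420e+01] F [0.4 0.8 0.6] g 0.601
shift [  7.134 -15.435   2.4  ] turn [ 0.016 -0.01  -8.316]
```

Call:
{"op": "move_arm", "data": {"rows": [[[0.6, 0.6, -1.3, 0, 0, 0, -0.8], [0.6, 1.2, -2.6, 0, 0, 0, -1.6], [0.6, 1.8, -3.9, 0, 0, 0, -2.4], [0.6, 2.4, -5.2, 0, 0, 0, -3.2], [0.6, 3, -6.5, 0, 0, 0, -4], [0.6, 3.6, -7.8, 0, 0, 0, -4.8], [0.6, 4.2, -9.1, 0, 0, 0, -5.6], [0.6, 4.8, -10.4, 0, 0, 0, -6.4], [0.6, 5.4, -11.7, 0, 0, 0, -7.2], [0.6, 6, -13, 0, 0, 0, -8]]]}}

```text
time: 8.75
ee_pos: [528.7, 304.0, 237.9]
tool_rot: [3.141, -0.0, 1.302]
ft_force: [1.1, -1.2, 0.2]
grip_width: 0.596
```

```bash
python3 plan.py 518.6 368.5 180 76; python3 - <<'E'
from meas import *
p,d=bot.snapshot("top"); np.save("pics/top7rgb.npy",p)
crop(p,265,150,390,250,"pics/top7.png",6)
h=cv2.cvtColor(p,cv2.COLOR_RGB2HSV).astype(int); H,S,V=h[...,0],h[...,1],h[...,2]
print(rectw(win((S>120)&(H>95)&(H<125),300,160,400,260),76)[0])
E
```

```text
t 8.75 pos [528.7 304.  237.9] rpy [ 1.7998e+02 -2.0000e-02  7.4620e+01] F [ 1.1 -1.2  0.2] g 0.596
shift [ 2.379 -1.076  2.316] turn [ 0.003 -0.003 -0.275]
((589.2473754882812, -51.206504821777344), (113.62577819824219, 115.30511474609375), 79.38495635986328)
```

View pics/top7.png

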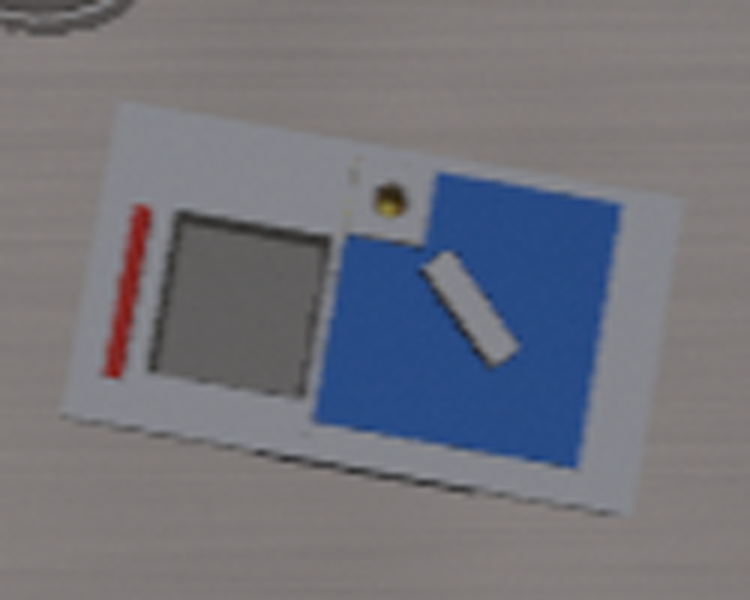

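The lid lies at (589.2,-51.2), -10.6°, which matches the open pose within 1 mm. The hole at crop (390,200) shows brass inside. Next is the pin.

Call:
{"op": "move_arm", "data": {"rows": [[[0.6, 1.2, -0.5, 0.5, 0, 0, -0.27], [0.6, 2.37, -1.07, 1.5, 0, 0, -0.27], [0.6, 2.37, -1.07, 2.8, 0, 0, -0.27], [0.6, 2.37, -1.07, 3.8, 0, 0, -0.27], [0.6, 2.37, -1.07, 4.5, 0, 0, -0.27], [0.6, 2.37, -1.07, 4.5, 0, 0, -0.27], [0.6, 2.37, -1.07, 4.5, 0, 0, -0.27]]]}}

```text
time: 9.38
ee_pos: [519.3, 366.3, 124.6]
tool_rot: [-3.14, 0.001, 1.322]
ft_force: [1.1, -0.2, 0.5]
grip_width: 0.6
```

```bash
python3 plan.py 518.6 368.5 80 76; python3 - <<'E'
from meas import *
for n in("side","top"):
    p,d=bot.snapshot(n); np.save(f"pics/{n}8rgb.npy",p)
    crop(p,*((190,230,310,330) if n=="side" else (140,180,260,280)),f"pics/{n}8.png",6)
s=bot.read_state();R=Ro.from_euler('xyz',s["tool_rot"])
for q in [[0,-25,8],[0,25,8],[0,0,8]]:
    P=s["ee_pos"]+R.apply(q);print(P.round(),((project("side",P)-[190,230])*6).round())
E
python3 plan.py 518.6 368.5 80 76
```

```text
t 9.38 pos [519.3 366.3 124.6] rpy [-1.7993e+02  7.0000e-02  7.5760e+01] F [ 1.1 -0.2  0.5] g 0.6
shift [ 0.082 -0.047  1.783] turn [-0.013  0.014 -0.048]
[496. 373. 119.] [[363. 425.]]
[545. 361. 119.] [[278. 331.]]
[521. 367. 119.] [[320. 377.]]
t 9.48 pos [520.5 367.  126.8] rpy [ 1.7988e+02 -1.3000e-01  7.5750e+01] F [ 0.4 -0.3  0.2] g 0.596
shift [ 0.037 -0.094  1.871] turn [ 0.023 -0.027 -0.051]
```

View pics/side8.png

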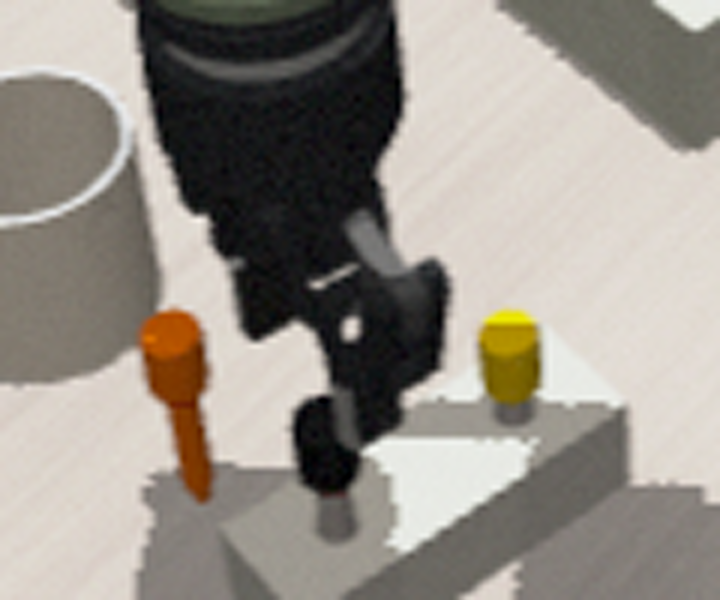

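View pics/top8.png

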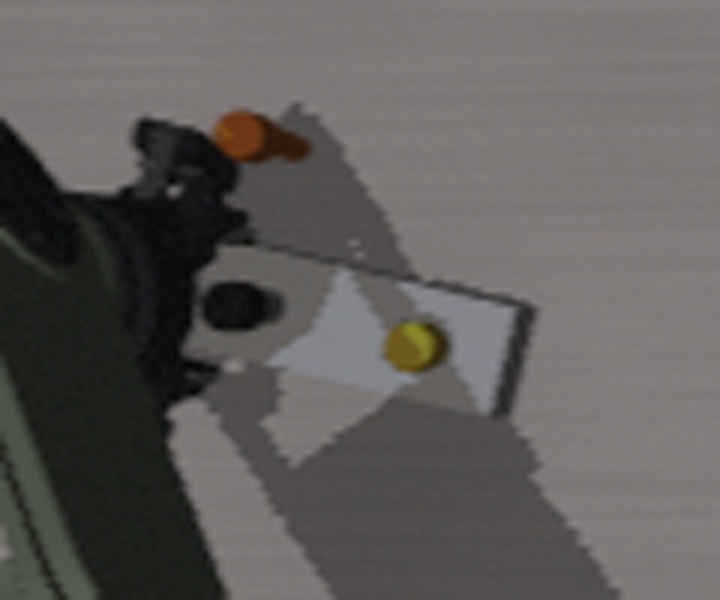

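```bash
python3 - <<'E'
from meas import *
print("side knobtop",onplane("side",[(190+318/6-.4,230+416/6-.4)],103), "top",onplane("top",[(177.75,230.75)],103))
print("side shank foot",onplane("side",[(190+336/6-.4,230+530/6-.4)],45))
p=np.load("pics/side8rgb.npy"); V=p.max(2); 
crop(p,225,285,270,325,"pics/s8z.png",16)
q=np.load("pics/top0rgb.npy");crop(q,170,220,195,240,"pics/t8z.png",30)
for z,P in((103,[518.5,368.5,103]),(75,[518.6,369,75]),(45,[518.7,370.3,45])): print(z,(project("side",P)-[225,285]+.5)*16,(project("top",P)-[170,220]+.5)*30)
E
```

```text
side knobtop [[521.18078333 370.59284718 103.        ]] top [[518.11263861 367.38294104 103.        ]]
side shank foot [[518.16468277 372.80039207  45.        ]]
103 [[317.13344938 230.14101101]] [[234.39861747 333.02898024]]
75 [[334.07418701 370.74238344]] [[338.13689728 334.08310651]]
45 [[347.59317451 519.79868114]] [[434.97577262 335.32172307]]
```

View pics/s8z.png

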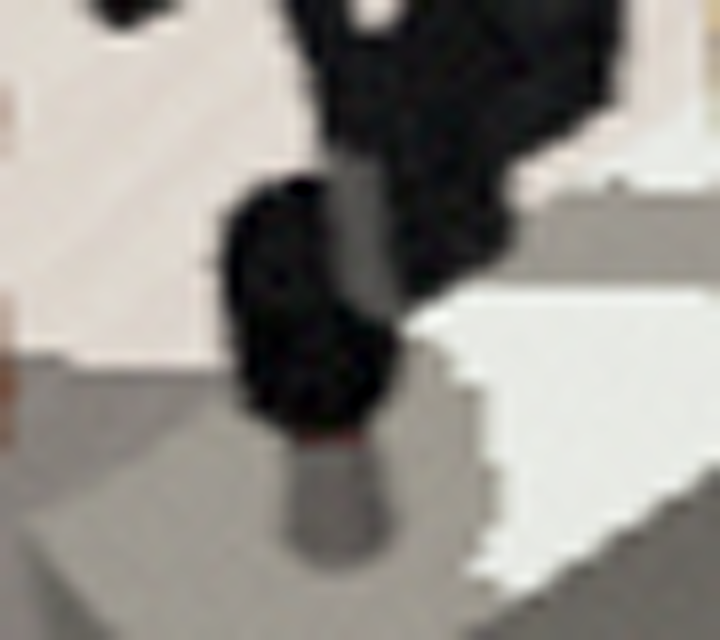

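View pics/t8z.png

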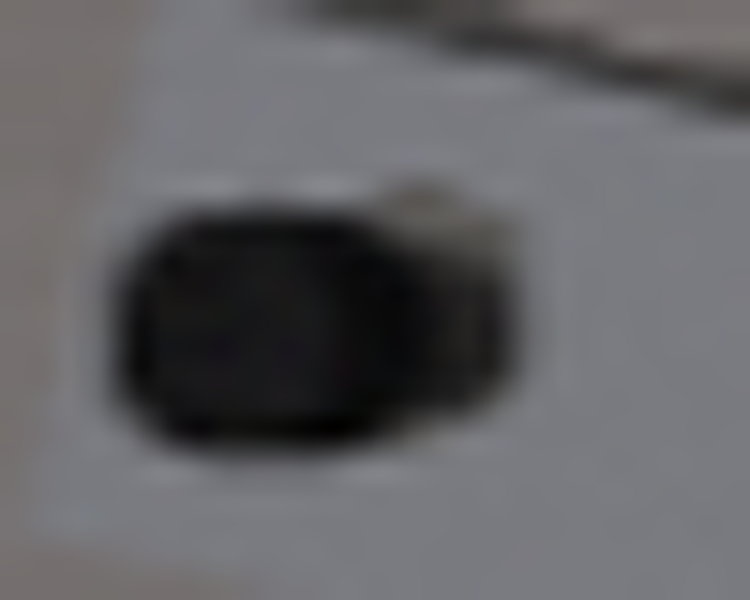

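Both cameras place the knob near (518.4,368), with a lean of about 1.7° in y. I'll turn the jaws 90° so they close along y and straighten it.

Call:
{"op": "move_arm", "data": {"rows": [[[0.5, 0, 0, 0, 0, 0, -1.4], [0.5, 0, 0, 0, 0, 0, -2.8], [0.5, 0, 0, 0, 0, 0, -4.2], [0.5, 0, 0, 0, 0, 0, -5.6], [0.5, 0, 0, 0, 0, 0, -7], [0.5, 0, 0, 0, 0, 0, -8.4], [0.5, 0, 0, 0, 0, 0, -9.8], [0.5, 0, 0, 0, 0, 0, -11.2], [0.5, 0, 0, 0, 0, 0, -12.6], [0.5, 0, 0, 0, 0, 0, -14]]]}}

```text
time: 10.32
ee_pos: [520.6, 366.9, 127.5]
tool_rot: [3.138, 0.002, 2.55]
ft_force: [-0.4, 0.2, -0.0]
grip_width: 0.5
```

Call:
{"op": "move_arm", "data": {"rows": [[[0.45, 0, 0, 0, 0, 0, -1.4], [0.45, 0, 0, 0, 0, 0, -2.8], [0.45, 0, 0, 0, 0, 0, -4], [0.45, 0, 0, 0, 0, 0, -4], [0.45, 0, 0, 0, 0, 0, -4], [0.45, 0, 0, 0, 0, 0, -4]]]}}

```text
time: 10.82
ee_pos: [520.0, 366.7, 126.3]
tool_rot: [3.14, 0.001, 2.891]
ft_force: [-0.2, 0.1, 0.8]
grip_width: 0.453
```

```bash
python3 plan.py 518.4 368.2 82 166; python3 - <<'E'
from meas import *
for n in("side","top"):
    p,d=bot.snapshot(n); np.save(f"pics/{n}9rgb.npy",p)
    crop(p,*((190,230,310,330) if n=="side" else (140,180,260,280)),f"pics/{n}9.png",6)
E
python3 plan.py 518.4 368.2 82 166
```

```text
t 10.82 pos [520.  366.7 126.3] rpy [1.7991e+02 8.0000e-02 1.6563e+02] F [-0.2  0.1  0.8] g 0.453
shift [0.078 0.039 1.77 ] turn [ 0.019  0.016 -0.074]
t 10.92 pos [519.7 366.6 125.7] rpy [1.7995e+02 4.0000e-02 1.6569e+02] F [0.5 0.6 0.7] g 0.448
shift [0.067 0.047 1.746] turn [ 0.01   0.008 -0.063]
```

View pics/side9.png

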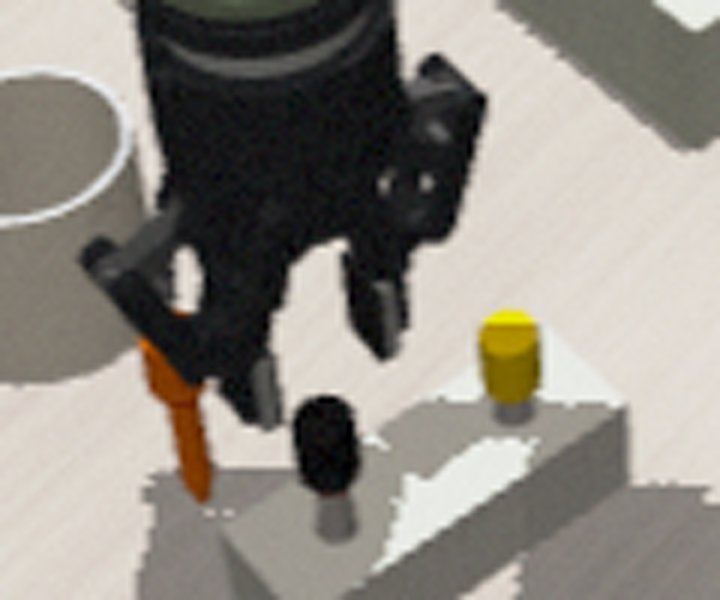

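View pics/top9.png

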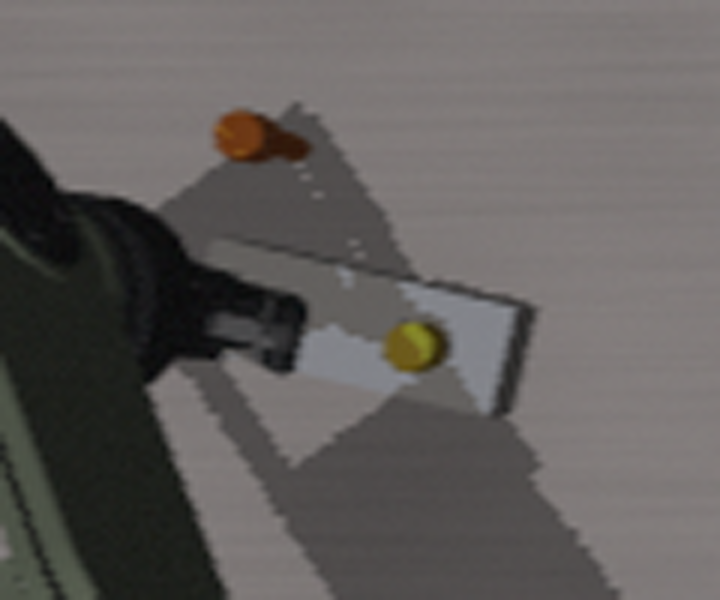

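The jaws straddle the knob, with the tips at side crop (265,420) and (385,350) and the spare clear at (510,350). Descending and gripping.

Call:
{"op": "move_arm", "data": {"rows": [[[0.45, 0.06, 0.05, 0.5, 0, 0, -0.06], [0.45, 0.06, 0.05, 1.1, 0, 0, -0.06], [0.45, 0.06, 0.05, 1.5, 0, 0, -0.06], [0.45, 0.06, 0.05, 1.75, 0, 0, -0.06], [0.45, 0.06, 0.05, 1.75, 0, 0, -0.06], [0.45, 0.06, 0.05, 1.75, 0, 0, -0.06]]]}}

```text
time: 11.42
ee_pos: [518.4, 368.1, 81.2]
tool_rot: [-3.141, -0.0, 2.898]
ft_force: [0.5, 0.1, -0.6]
grip_width: 0.449
```

```bash
python3 - <<'E'
from meas import *
p,d=bot.snapshot("side"); crop(p,190,230,310,330,"pics/side10.png",6)
E
python3 plan.py 518.4 368.2 82 166
```

```text
t 11.47 pos [518.7 368.3  81.8] rpy [1.7996e+02 3.0000e-02 1.6606e+02] F [-0.3  0.1 -0.4] g 0.449
shift [ 0.011 -0.008 -0.01 ] turn [0.008 0.007 0.012]
```

View pics/side10.png

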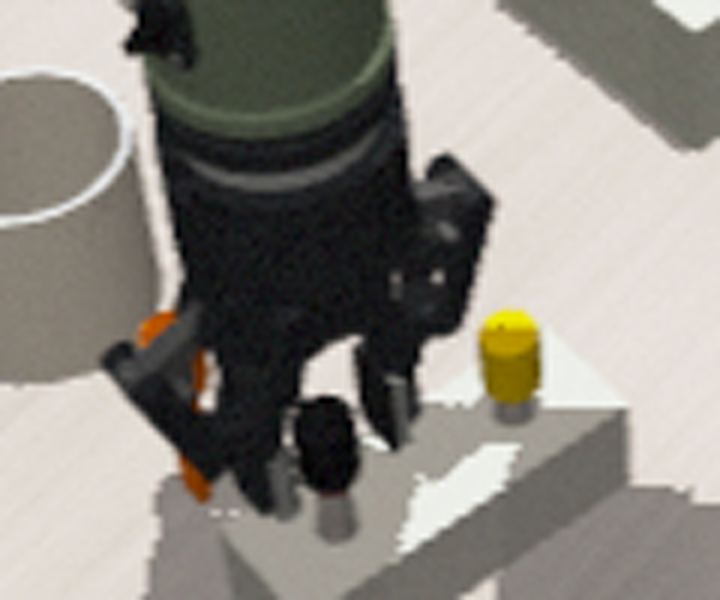

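The knob is centred between the pads at crop (325,440). Gripping.

Call:
{"op": "move_arm", "data": {"rows": [[[0.3, 0, 0, 0, 0, 0, 0], [0.1, 0, 0, 0, 0, 0, 0], [0, 0, 0, 0, 0, 0, 0], [0, 0, 0, 0, 0, 0, 0], [0, 0, 0, 0, 0, 0, 0], [0, 0, 0, 0, 0, 0, 0]]], "newtons": 50}}

```text
time: 11.97
ee_pos: [518.8, 368.5, 82.2]
tool_rot: [3.14, 0.001, 2.898]
ft_force: [-0.1, 1.0, 5.6]
grip_width: 0.242
```

Call:
{"op": "move_arm", "data": {"rows": [[[0, 0, 0, -0.2, 0, 0, 0], [0, 0, 0, -0.5, 0, 0, 0], [0, 0, 0, -1, 0, 0, 0], [0, 0, 0, -1.6, 0, 0, 0], [0, 0, 0, -2.4, 0, 0, 0], [0, 0, 0, -3.3, 0, 0, 0], [0, 0, 0, -3.8, 0, 0, 0], [0, 0, 0, -4, 0, 0, 0], [0, 0, 0, -4, 0, 0, 0]]]}}

```text
time: 12.72
ee_pos: [518.5, 368.1, 182.6]
tool_rot: [3.14, 0.001, 2.898]
ft_force: [-0.7, 0.4, -2.0]
grip_width: 0.238
```

```bash
python3 - <<'E'
from meas import *
p,d=bot.snapshot("side"); np.save("pics/side11rgb.npy",p);crop(p,190,200,310,330,"pics/side11.png",6)
p,d=bot.snapshot("top"); np.save("pics/top11rgb.npy",p);crop(p,140,180,260,280,"pics/top11.png",6)
E
python3 plan.py 637.1 -18.7 182 166
```

```text
t 12.82 pos [517.7 367.6 180.4] rpy [-1.7991e+02 -8.0000e-02  1.6607e+02] F [-0.1 -0.  -1.4] g 0.24
shift [ -8.356 -13.849  -0.052] turn [-0.019 -0.016  0.015]
```

View pics/side11.png

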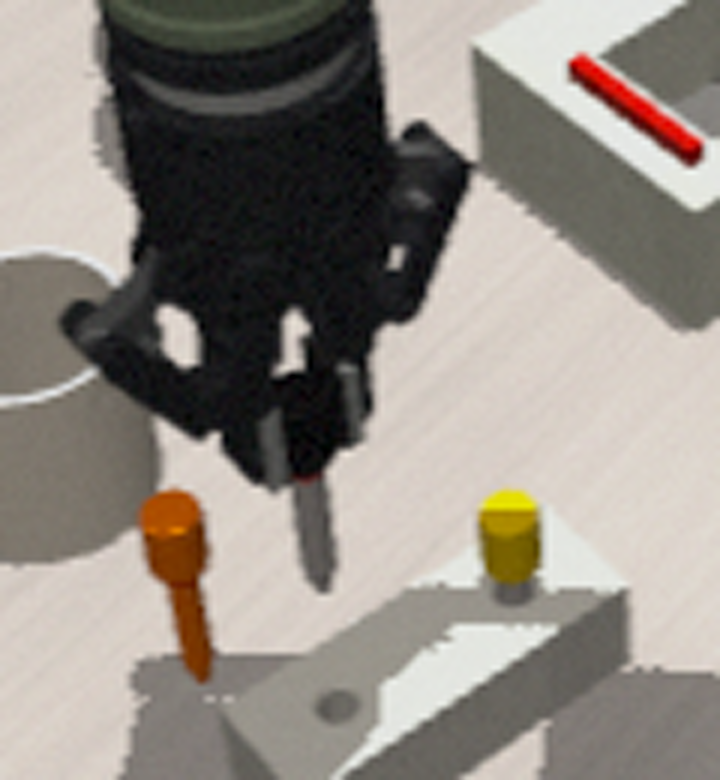

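View pics/top11.png

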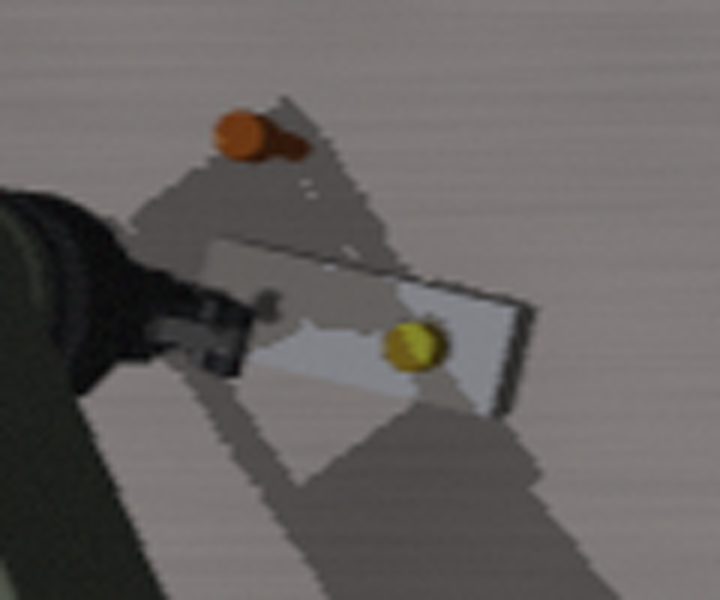

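```bash
python3 - <<'E'
from meas import *
s=bot.read_state();print(s["ee_pos"])
x,y,z=s["ee_pos"]
for a in(8,13,73): print(((project("side",[518.1,368,181.5-a])-[190,200]+.5)*6).round())
p=np.load("pics/side11rgb.npy");crop(p,225,260,260,305,"pics/s11z.png",13)
E
```

```text
[517.65527716 367.62206056 180.42477595]
[[311. 456.]]
[[312. 466.]]
[[329. 585.]]
```

View pics/s11z.png

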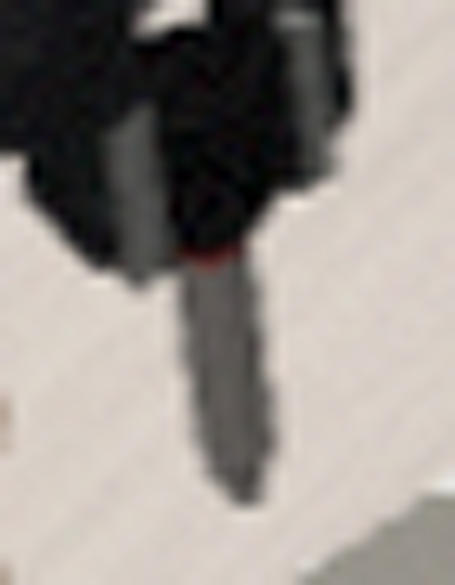

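The pin is held near vertical, with the ring at zoom (210,250), the tip at (245,500) and the spare untouched. Carrying it over the lid, with the yaw turned so the fingers straddle clear of the fin.

Call:
{"op": "move_arm", "data": {"rows": [[[0, -0.4, -0.7, -0.5, 0, 0, -0.5], [0, -1.2, -2, -1, 0, 0, -1.3], [0, -2.1, -3.4, -1, 0, 0, -2.1], [0, -2.9, -4.8, -1, 0, 0, -2.9], [0, -3.7, -6.1, -1, 0, 0, -3.7], [0, -4.5, -7.5, -1, 0, 0, -4.5], [0, -5.3, -8.8, -1, 0, 0, -5.3], [0, -6.1, -10.1, -1, 0, 0, -6.1], [0, -6.8, -11.3, -1, 0, 0, -6.9], [0, -7.3, -12.1, -1, 0, 0, -7.6]]]}}

```text
time: 13.65
ee_pos: [622.3, 27.2, 204.5]
tool_rot: [3.141, -0.004, -2.72]
ft_force: [0.1, 0.6, -1.2]
grip_width: 0.24
```

```bash
python3 plan.py 637.1 -18.7 190 204
```

```text
t 13.65 pos [622.3  27.2 204.5] rpy [ 179.98   -0.2  -155.85] F [ 0.1  0.6 -1.2] g 0.24
shift [ 0.207 -1.917  0.579] turn [ 0.004 -0.041  0.029]
```

Call:
{"op": "move_arm", "data": {"rows": [[[0, 0.1, -0.8, 0, 0, 0, 0], [0, 0.2, -1.5, 0.2, 0, 0, 0], [0, 0.2, -1.8, 0.6, 0, 0, 0], [0, 0.2, -1.85, 0.9, 0, 0, 0], [0, 0.2, -1.85, 0.9, 0, 0, 0], [0, 0.2, -1.85, 0.9, 0, 0, 0], [0, 0.2, -1.85, 0.9, 0, 0, 0]]]}}

```text
time: 14.23
ee_pos: [636.6, -12.5, 183.6]
tool_rot: [3.141, -0.0, -2.72]
ft_force: [0.5, -1.0, -1.2]
grip_width: 0.24
```

```bash
python3 plan.py 637.1 -18.7 170 204; python3 - <<'E'
from meas import *
p,d=bot.snapshot("side"); np.save("pics/side12rgb.npy",p);crop(p,270,110,370,210,"pics/side12.png",6)
crop(p,295,150,330,205,"pics/s12z.png",13)
x,y,z=bot.read_state()["ee_pos"]
for q in([x,y,z-73],[x,y,z-13],[637.1,-18.7,86]): print((project("side",q)-[295,150]+.5)*13)
E
python3 plan.py 637.1 -18.7 170 204
```

```text
t 14.23 pos [636.6 -12.5 183.6] rpy [ 1.7996e+02 -3.0000e-02 -1.5585e+02] F [ 0.5 -1.  -1.2] g 0.24
shift [ 0.085 -0.236  0.542] turn [ 0.008 -0.005  0.03 ]
[[202.76832183 376.64973456]]
[[201.88633915 129.65614791]]
[[220.44689988 459.01274459]]
t 14.28 pos [636.9 -12.5 184. ] rpy [ 1.7999e+02  2.0000e-02 -1.5585e+02] F [-0.7  0.6 -0.8] g 0.241
shift [ 0.093 -0.229  0.56 ] turn [0.002 0.004 0.03 ]
```

View pics/side12.png

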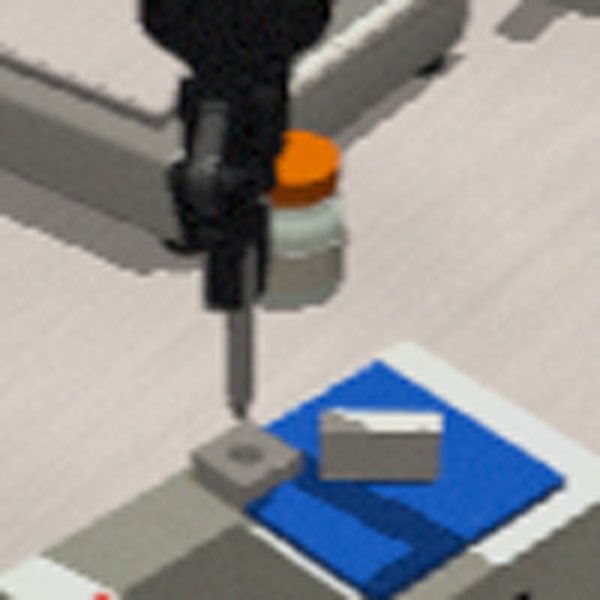

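View pics/s12z.png

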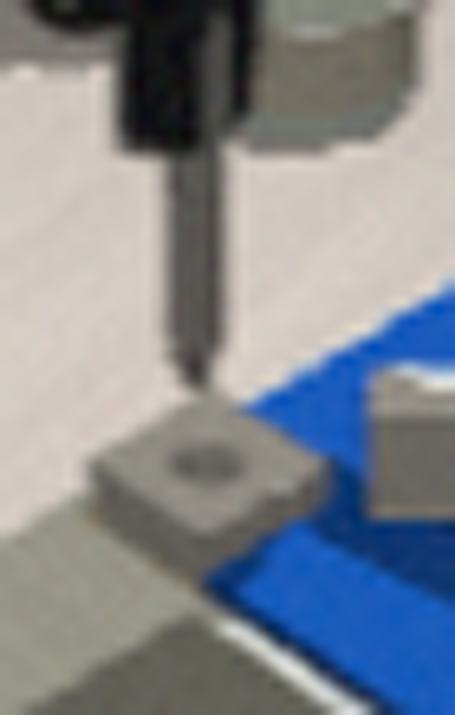

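```bash
python3 - <<'E'
from meas import *
f=lambda u,v:(295+u/13-.5,150+v/13-.5)
for z in (109.5,110.7): print("tip",z,onplane("side",[f(200.5,386)],z))
print("hole",onplane("side",[f(207.5,463.5)],86)); print(bot.read_state()["ee_pos"])
E
```

```text
tip 109.5 [[636.59855072 -11.39431339 109.5       ]]
tip 110.7 [[635.69057614 -10.1691001  110.7       ]]
hole [[638.34530433 -16.00793696  86.        ]]
[636.86667576 -12.52058405 184.00877861]
```

Call:
{"op": "move_arm", "data": {"rows": [[[0, 0.01, -0.1, 0.2, 0, 0, 0], [0, 0.01, -0.215, 0.4, 0, 0, 0], [0, 0.01, -0.215, 0.6, 0, 0, 0], [0, 0.01, -0.215, 0.6, 0, 0, 0], [0, 0.01, -0.215, 0.6, 0, 0, 0], [0, 0.01, -0.215, 0.6, 0, 0, 0]]]}}

```text
time: 14.78
ee_pos: [638.9, -18.7, 168.8]
tool_rot: [3.141, 0.0, -2.721]
ft_force: [-0.1, 0.2, -0.1]
grip_width: 0.241
```

```bash
python3 - <<'E'
from meas import *
p,d=bot.snapshot("side"); np.save("pics/side13rgb.npy",p)
crop(p,295,150,330,205,"pics/s13z.png",13)
print(bot.read_state()["ee_pos"],bot.read_state()["ft_force"])
E
```

```text
[639.03316603 -18.68013274 168.97684873] [ 1.37803478  0.17732539 -0.58877918]
```

View pics/s13z.png

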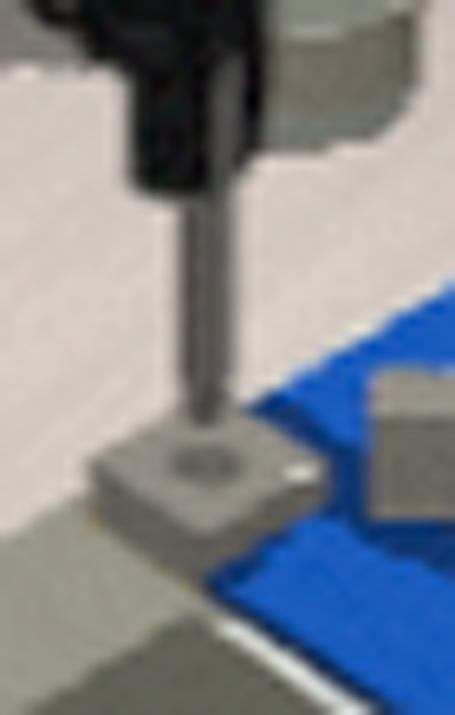

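```bash
python3 - <<'E'
from meas import *
f=lambda u,v:(295+u/13-.5,150+v/13-.5)
for z in (95,96): print("tip",z,onplane("side",[f(206,420)],z))
print("hole",onplane("side",[f(207,463.5)],86))
E
```

```text
tip 95 [[640.16547464 -18.01008513  95.        ]]
tip 96 [[639.41821742 -16.99945694  96.        ]]
hole [[638.42614986 -15.94861963  86.        ]]
```

Call:
{"op": "move_arm", "data": {"rows": [[[0, 0.01, 0.05, 0.1, 0, 0, 0], [0, 0.01, 0.05, 0.2, 0, 0, 0], [0, 0.01, 0.05, 0.3, 0, 0, 0], [0, 0.01, 0.05, 0.4, 0, 0, 0], [0, 0.01, 0.05, 0.5, 0, 0, 0], [0, 0.01, 0.05, 0.6, 0, 0, 0], [0, 0.01, 0.05, 0.6, 0, 0, 0]]]}}

```text
time: 15.42
ee_pos: [637.8, -17.6, 153.0]
tool_rot: [3.141, -0.001, -2.721]
ft_force: [0.2, -0.1, -1.4]
grip_width: 0.244
```

```bash
python3 - <<'E'
from meas import *
p,d=bot.snapshot("side"); np.save("pics/side14rgb.npy",p)
crop(p,295,150,330,205,"pics/s14z.png",13)
s=bot.read_state();print(s["ee_pos"],s["ft_force"])
E
```

```text
[637.97488233 -17.64743484 153.35406291] [-0.38522084 -0.61608773  0.28320753]
```

View pics/s14z.png

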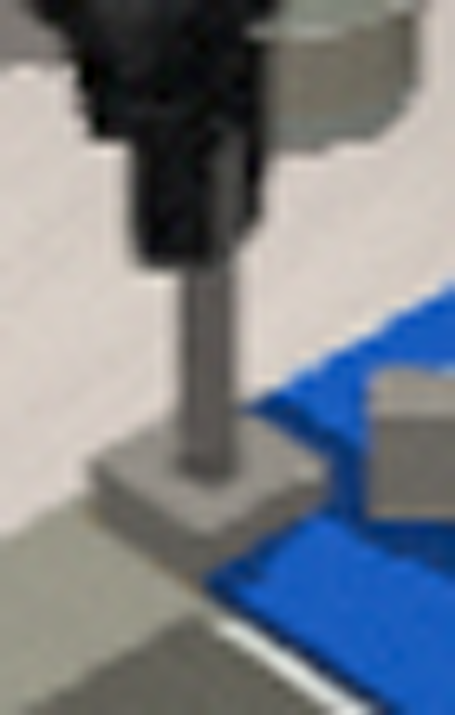

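The tip is in the hole at (208,475) with no side force. Continuing down.

Call:
{"op": "move_arm", "data": {"rows": [[[0, 0, 0, 0.1, 0, 0, 0], [0, 0, 0, 0.2, 0, 0, 0], [0, 0, 0, 0.3, 0, 0, 0], [0, 0, 0, 0.4, 0, 0, 0], [0, 0, 0, 0.5, 0, 0, 0], [0, 0, 0, 0.6, 0, 0, 0], [0, 0, 0, 0.7, 0, 0, 0], [0, 0, 0, 0.8, 0, 0, 0]]]}}

```text
time: 16.13
ee_pos: [638.1, -17.6, 133.5]
tool_rot: [3.141, -0.0, -2.721]
ft_force: [-0.0, 0.8, -1.5]
grip_width: 0.242
```

Call:
{"op": "move_arm", "data": {"rows": [[[0, 0, 0, 0.1, 0, 0, 0], [0, 0, 0, 0.2, 0, 0, 0], [0, 0, 0, 0.3, 0, 0, 0], [0, 0, 0, 0.4, 0, 0, 0], [0, 0, 0, 0.5, 0, 0, 0], [0, 0, 0, 0.6, 0, 0, 0], [0, 0, 0, 0.7, 0, 0, 0], [0, 0, 0, 0.8, 0, 0, 0], [0, 0, 0, 0.8, 0, 0, 0]]]}}

```text
time: 16.88
ee_pos: [637.9, -17.7, 113.2]
tool_rot: [3.141, -0.001, -2.722]
ft_force: [-0.6, -0.3, -1.1]
grip_width: 0.241
```

```bash
python3 - <<'E'
from meas import *
p,d=bot.snapshot("side"); np.save("pics/side15rgb.npy",p)
crop(p,285,150,345,210,"pics/s15z.png",10)
s=bot.read_state();print(s["ee_pos"],s["ft_force"])
E
```

```text
[637.99314166 -17.68413783 113.38363433] [-0.01814754 -0.85266514 -1.19361451]
```

View pics/s15z.png

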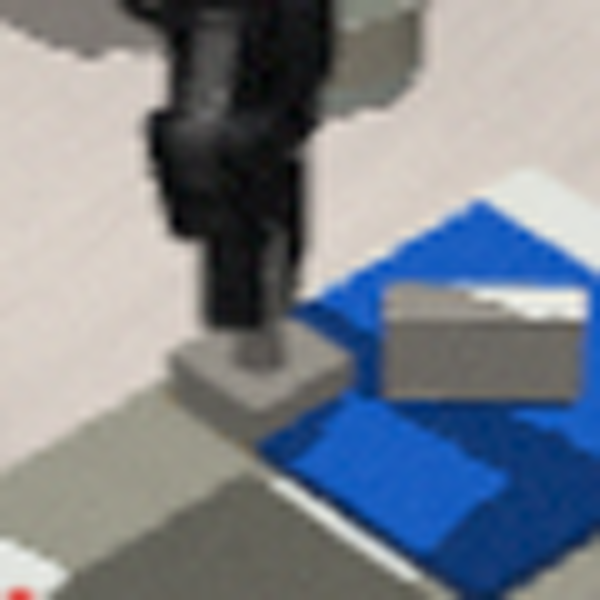

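Call:
{"op": "move_arm", "data": {"rows": [[[0, 0, 0, 0.1, 0, 0, 0], [0, 0, 0, 0.2, 0, 0, 0], [0, 0, 0, 0.3, 0, 0, 0], [0, 0, 0, 0.4, 0, 0, 0], [0, 0, 0, 0.46, 0, 0, 0], [0, 0, 0, 0.5, 0, 0, 0], [0, 0, 0, 0.5, 0, 0, 0]]]}}

```text
time: 17.52
ee_pos: [638.1, -17.7, 101.0]
tool_rot: [3.141, -0.0, -2.721]
ft_force: [-1.0, -2.2, -0.8]
grip_width: 0.241
```

Call:
{"op": "move_arm", "data": {"rows": [[[0, 0, 0, 0.03, 0, 0, 0], [0, 0, 0, 0.06, 0, 0, 0], [0, 0, 0, 0.06, 0, 0, 0]]]}}

```text
time: 17.77
ee_pos: [638.1, -17.7, 99.7]
tool_rot: [3.142, -0.0, -2.721]
ft_force: [0.2, -0.6, -0.7]
grip_width: 0.243
```

Call:
{"op": "move_arm", "data": {"rows": [[[0, 0, 0, 0.03, 0, 0, 0], [0, 0, 0, 0.06, 0, 0, 0], [0, 0, 0, 0.06, 0, 0, 0]]]}}

```text
time: 18.02
ee_pos: [638.3, -17.7, 99.2]
tool_rot: [-3.141, 0.001, -2.721]
ft_force: [-1.9, -1.2, 4.9]
grip_width: 0.24
```

```bash
python3 - <<'E'
from meas import *
p,d=bot.snapshot("side"); np.save("pics/side16rgb.npy",p)
crop(p,285,150,345,210,"pics/s16z.png",10)
s=bot.read_state();print(s["ee_pos"],s["ft_force"])
E
```

```text
[638.3064492  -17.65627128  99.25413097] [-1.92032122 -0.7946147   4.64314712]
```

View pics/s16z.png

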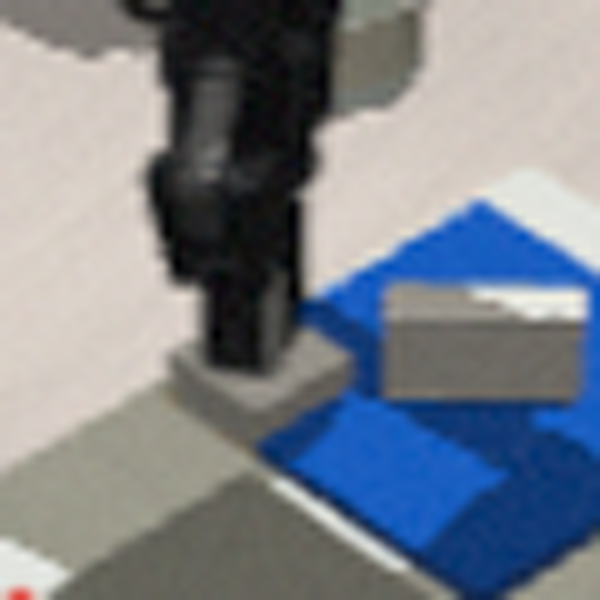

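It bottomed at TCP z 99.3, as expected, with about 5 N of contact. Releasing.

Call:
{"op": "move_arm", "data": {"rows": [[[0.25, 0, 0, 0, 0, 0, 0], [0.35, 0, 0, 0, 0, 0, 0], [0.45, 0, 0, 0, 0, 0, 0], [0.45, 0, 0, 0, 0, 0, 0], [0.45, 0, 0, -0.3, 0, 0, 0], [0.45, 0, 0, -1, 0, 0, 0], [0.45, 0, 0, -2, 0, 0, 0], [0.45, 0, 0, -3, 0, 0, 0], [0.45, 0, 0, -4, 0, 0, 0], [0.45, 0, 0, -4, 0, 0, 0]]]}}

```text
time: 18.9
ee_pos: [641.1, -17.7, 204.6]
tool_rot: [-3.137, 0.01, -2.721]
ft_force: [0.2, -0.7, 0.6]
grip_width: 0.455
```

```bash
python3 - <<'E'
from meas import *
p,d=bot.snapshot("side"); np.save("pics/side17rgb.npy",p)
crop(p,285,150,345,210,"pics/s17z.png",10)
E
python3 plan.py 589.3 -51.2 200 34.4;python3 plan.py 589.3 -51.2 200 214.4
```

```text
t 18.95 pos [640.  -17.6 202. ] rpy [-179.82    0.38 -155.93] F [-0.3 -0.5  0.5] g 0.449
shift [ 2.399 -0.4    0.065] turn [ 0.108  0.062 33.935]
t 18.95 pos [640.  -17.6 202. ] rpy [-179.82    0.38 -155.93] F [-0.3 -0.5  0.5] g 0.449
shift [ 2.399 -0.4    0.065] turn [-0.042  0.073 -2.065]
```

View pics/s17z.png

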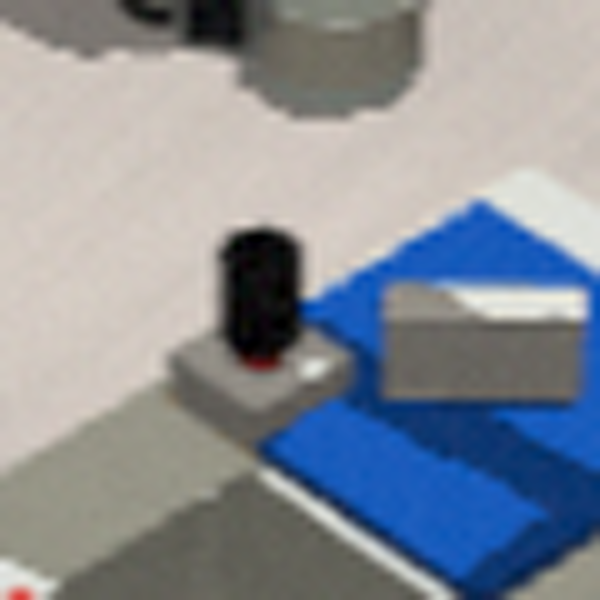

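The pin is seated, with the red ring at (262,358) on the knuckle top, and the lid is still open. Next I'll cage the fin loosely and swing along the arc about the bore.

Call:
{"op": "move_arm", "data": {"rows": [[[0.45, 0.8, -0.1, 0, 0, 0, -0.8], [0.45, 1.7, -0.3, 0, 0, 0, -1.6], [0.45, 2.4, -0.4, 0, 0, 0, -2.06], [0.45, 2.4, -0.4, 1, 0, 0, -2.06], [0.45, 2.4, -0.4, 2, 0, 0, -2.06], [0.45, 2.4, -0.4, 2.8, 0, 0, -2.06], [0.45, 2.4, -0.4, 3, 0, 0, -2.06], [0.45, 2.4, -0.4, 3, 0, 0, -2.06], [0.45, 2.4, -0.4, 3, 0, 0, -2.06]]]}}

```text
time: 19.7
ee_pos: [587.8, -51.2, 123.4]
tool_rot: [3.142, 0.0, -2.542]
ft_force: [-0.7, 0.2, 0.8]
grip_width: 0.448
```

```bash
python3 - <<'E'
from meas import *
p,d=bot.snapshot("side"); crop(p,265,140,385,240,"pics/s18.png",6)
E
python3 plan.py 589.3 -51.2 91 214.4
```

```text
t 19.75 pos [588.3 -51.2 124.2] rpy [-1.7994e+02  8.0000e-02 -1.4562e+02] F [-0.1 -0.2 -0.2] g 0.448
shift [-0.033 -0.02   1.328] turn [-0.012  0.016 -0.004]
```

View pics/s18.png

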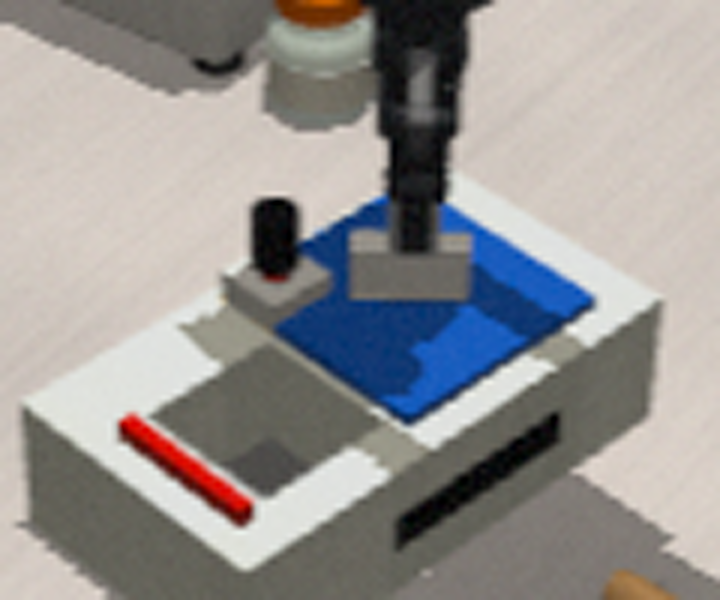

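Call:
{"op": "move_arm", "data": {"rows": [[[0.45, -0.03, 0, 0.5, 0, 0, 0], [0.45, -0.03, 0, 1, 0, 0, 0], [0.45, -0.03, 0, 1.25, 0, 0, 0], [0.4, -0.03, 0, 1.33, 0, 0, 0], [0.3, -0.03, 0, 1.33, 0, 0, 0], [0.21, -0.03, 0, 1.33, 0, 0, 0], [0.21, -0.03, 0, 1.33, 0, 0, 0], [0.21, -0.03, 0, 1.33, 0, 0, 0]]], "newtons": 20}}

```text
time: 20.42
ee_pos: [588.6, -50.9, 90.8]
tool_rot: [-3.141, 0.001, -2.542]
ft_force: [0.3, -1.5, -0.1]
grip_width: 0.21
```

```bash
python3 plan.py 589.3 -51.2 91 214.4; python3 -c "
import numpy as np
for t in range(5,100,5):
    print(t/5, round(2.32*(np.cos(np.radians(t))-1),2), round(2.32*np.sin(np.radians(t)),2))"
```

```text
t 20.42 pos [588.6 -50.9  90.8] rpy [-1.7995e+02  7.0000e-02 -1.4563e+02] F [ 0.3 -1.5 -0.1] g 0.21
shift [-0.017 -0.028 -0.008] turn [-0.01   0.013 -0.006]
1.0 -0.01 0.2
2.0 -0.04 0.4
3.0 -0.08 0.6
4.0 -0.14 0.79
5.0 -0.22 0.98
6.0 -0.31 1.16
7.0 -0.42 1.33
8.0 -0.54 1.49
9.0 -0.68 1.64
10.0 -0.83 1.78
11.0 -0.99 1.9
12.0 -1.16 2.01
13.0 -1.34 2.1
14.0 -1.53 2.18
15.0 -1.72 2.24
16.0 -1.92 2.28
17.0 -2.12 2.31
18.0 -2.32 2.32
19.0 -2.52 2.31
```

Swinging the first 40° in 4°-per-row steps.

Call:
{"op": "move_arm", "data": {"rows": [[[0.21, -0.01, 0.12, 0, 0, 0, 0.6], [0.21, -0.03, 0.3, 0, 0, 0, 1.5], [0.21, -0.06, 0.5, 0, 0, 0, 2.5], [0.21, -0.11, 0.7, 0, 0, 0, 3.5], [0.21, -0.18, 0.89, 0, 0, 0, 4.5], [0.21, -0.26, 1.07, 0, 0, 0, 5.5], [0.21, -0.36, 1.25, 0, 0, 0, 6.5], [0.21, -0.48, 1.41, 0, 0, 0, 7.5], [0.21, -0.54, 1.49, 0, 0, 0, 8], [0.21, -0.54, 1.49, 0, 0, 0, 8]]]}}

```text
time: 21.25
ee_pos: [578.5, -12.2, 90.6]
tool_rot: [3.141, 0.001, 3.043]
ft_force: [0.8, -0.3, -0.6]
grip_width: 0.211
```

```bash
python3 - <<'E'
from meas import *
p,d=bot.snapshot("side"); crop(p,265,140,385,240,"pics/s19.png",6)
E
python3 plan.py 589.3 -51.2 91 174.4
```

```text
t 21.3 pos [578.4 -12.3  90.5] rpy [1.7999e+02 5.0000e-02 1.7445e+02] F [-0.   0.6  0.3] g 0.214
shift [-0.583 -1.507 -0.021] turn [0.002 0.009 0.01 ]
```

View pics/s19.png

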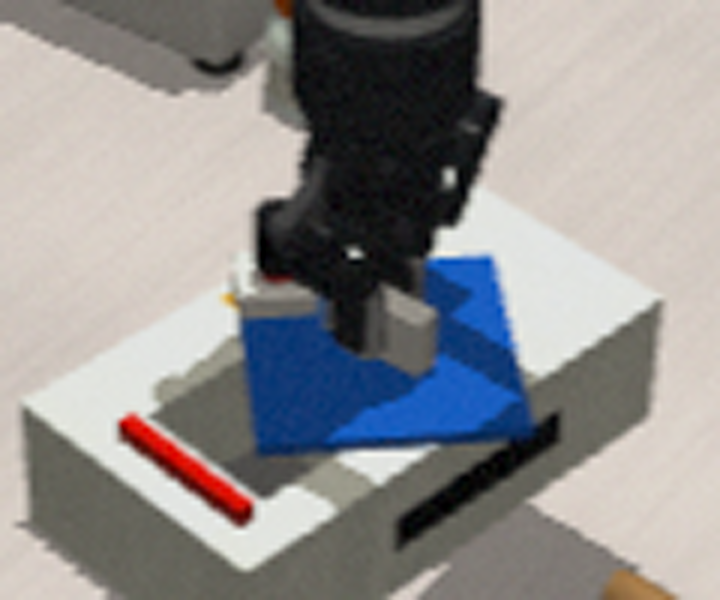

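The lid is turning with the pin in place. Continuing.

Call:
{"op": "move_arm", "data": {"rows": [[[0.21, -0.01, 0.15, 0, 0, 0, 0.8], [0.21, -0.04, 0.36, 0, 0, 0, 1.8], [0.21, -0.08, 0.58, 0, 0, 0, 2.9], [0.21, -0.14, 0.79, 0, 0, 0, 4], [0.21, -0.22, 0.98, 0, 0, 0, 5], [0.21, -0.31, 1.16, 0, 0, 0, 6], [0.21, -0.42, 1.33, 0, 0, 0, 7], [0.21, -0.54, 1.49, 0, 0, 0, 8], [0.21, -0.68, 1.64, 0, 0, 0, 9], [0.21, -0.68, 1.64, 0, 0, 0, 9]]]}}

```text
time: 22.13
ee_pos: [599.6, 26.8, 90.3]
tool_rot: [3.141, 0.0, 2.258]
ft_force: [-0.5, 0.2, -0.6]
grip_width: 0.21
```

```bash
python3 - <<'E'
from meas import *
p,d=bot.snapshot("side"); crop(p,265,140,385,240,"pics/s20.png",6)
E
python3 plan.py 604.3 29.1 91 124.4
```

```text
t 22.18 pos [599.4  26.7  90.2] rpy [1.7996e+02 1.0000e-02 1.2953e+02] F [ 0.2  0.4 -0.4] g 0.209
shift [-0.05   0.211 -0.032] turn [0.008 0.002 1.025]
```

View pics/s20.png

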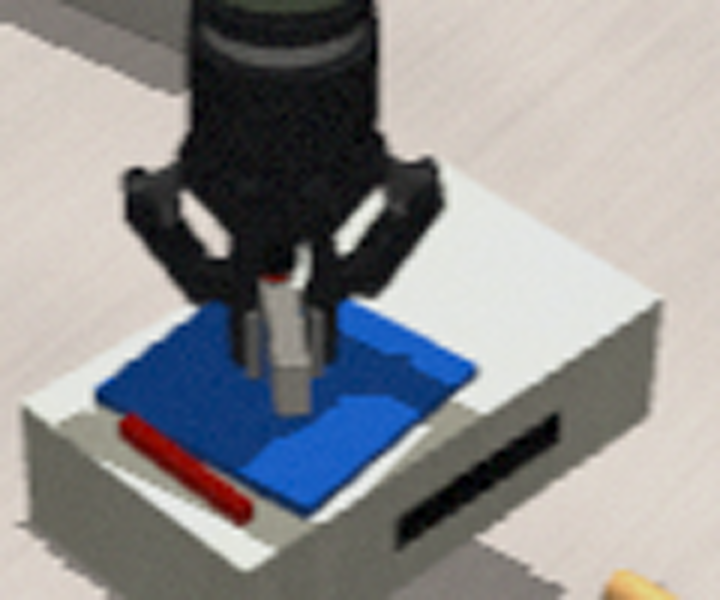

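Call:
{"op": "move_arm", "data": {"rows": [[[0.21, -0.01, 0.06, 0, 0, 0, 0.3], [0.21, -0.02, 0.12, 0, 0, 0, 0.6], [0.21, -0.03, 0.18, 0, 0, 0, 0.9], [0.21, -0.04, 0.22, 0, 0, 0, 1.05], [0.21, -0.04, 0.26, 0, 0, 0, 1.05], [0.21, -0.04, 0.26, 0, 0, 0, 1.05], [0.21, -0.04, 0.26, 0, 0, 0, 1.05]]]}}

```text
time: 22.77
ee_pos: [604.5, 29.9, 90.0]
tool_rot: [-3.141, -0.0, 2.167]
ft_force: [-2.1, -1.6, 1.2]
grip_width: 0.212
```

```bash
python3 - <<'E'
from meas import *
p,d=bot.snapshot("side"); np.save("pics/side21rgb.npy",p); crop(p,265,140,385,240,"pics/s21.png",6)
E
python3 plan.py 604.3 29.1 91 124.4
```

```text
t 22.82 pos [604.5  29.9  90. ] rpy [-1.7998e+02 -1.0000e-02  1.2417e+02] F [-1.5 -0.6  1. ] g 0.206
shift [-0.021 -0.025 -0.038] turn [-0.005 -0.002 -0.045]
```

View pics/s21.png

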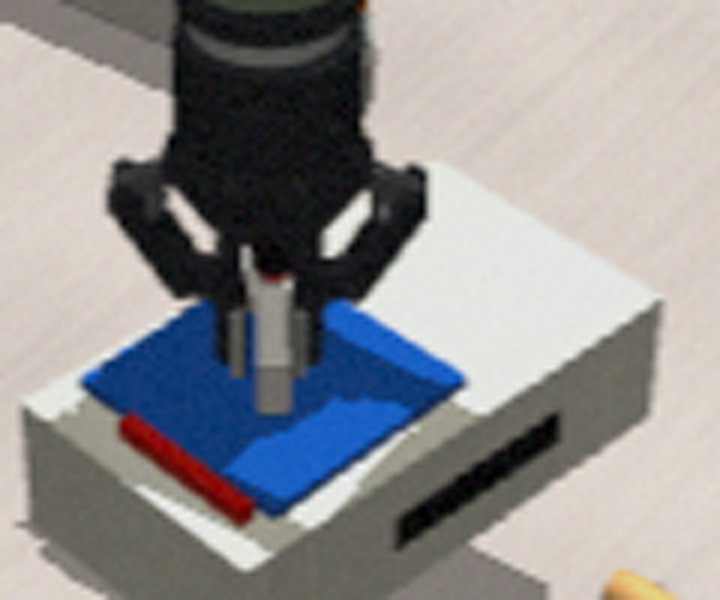

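Call:
{"op": "move_arm", "data": {"rows": [[[0.21, 0, 0.04, 0, 0, 0, 0.1], [0.21, 0, 0.08, 0, 0, 0, 0.2], [0.21, 0, 0.1, 0, 0, 0, 0.2], [0.21, 0, 0.1, 0, 0, 0, 0.2]]]}}

```text
time: 23.15
ee_pos: [607.0, 31.6, 90.1]
tool_rot: [3.141, -0.0, 2.149]
ft_force: [-3.1, -1.0, 1.3]
grip_width: 0.214
```

```bash
python3 - <<'E'
from meas import *
p,d=bot.snapshot("side"); np.save("pics/side22rgb.npy",p); crop(p,265,140,385,240,"pics/s22.png",6)
h=cv2.cvtColor(p,cv2.COLOR_RGB2HSV).astype(int); H,S,V=h[...,0],h[...,1],h[...,2]
print(rectw(win((S>120)&(H>95)&(H<125),265,160,380,240),76,"side")[0])
E
python3 plan.py 604.3 29.1 91 124.4
```

```text
((606.3817138671875, 33.39497756958008), (118.50718688964844, 118.2240219116211), 78.99491882324219)
t 23.2 pos [607.   31.5  90.1] rpy [179.98  -0.   123.13] F [-2.2 -0.8  1.3] g 0.212
shift [-0.023 -0.143 -0.036] turn [ 0.004 -0.    -0.254]
```

View pics/s22.png

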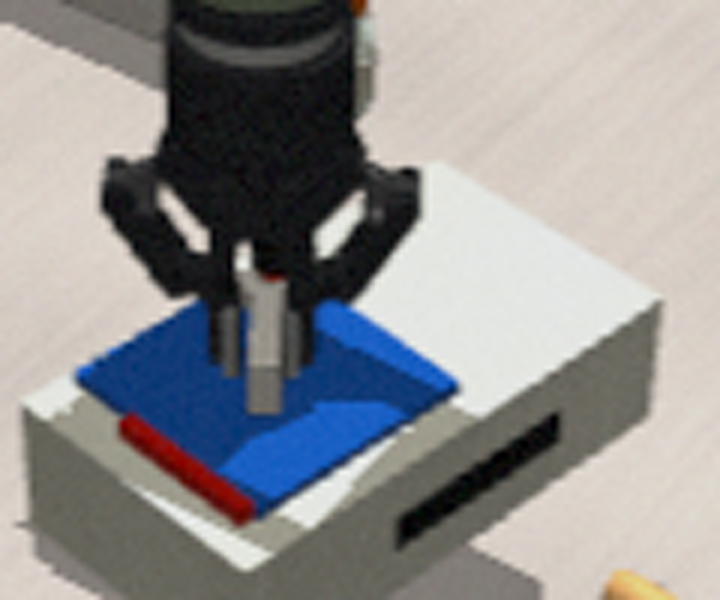

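The lid now reads 79.0° against the well's 79.4°, i.e. closed. Opening and withdrawing.

Call:
{"op": "move_arm", "data": {"rows": [[[0.3, 0, -0.03, 0, 0, 0, 0], [0.4, 0, -0.08, 0, 0, 0, 0], [0.45, 0, -0.08, 0, 0, 0, 0], [0.45, 0, -0.08, -0.5, 0, 0, 0], [0.45, 0, -0.08, -1.5, 0, 0, 0], [0.45, 0, -0.08, -2.8, 0, 0, 0], [0.45, 0, -0.08, -4, 0, 0, 0], [0.45, 0, -0.08, -5, 0, 0, 0], [0.45, 0, -0.08, -6, 0, 0, 0]]]}}

```text
time: 23.95
ee_pos: [605.4, 30.4, 241.8]
tool_rot: [3.14, 0.001, 2.149]
ft_force: [0.9, 0.1, 0.2]
grip_width: 0.447
```

```bash
python3 plan.py 350 -200 250 124.4
```

```text
t 23.95 pos [605.4  30.4 241.8] rpy [1.7991e+02 3.0000e-02 1.2312e+02] F [0.9 0.1 0.2] g 0.447
shift [ -2.139 -13.592  -0.347] turn [ 0.018  0.007 -0.256]
```

Call:
{"op": "move_arm", "data": {"rows": [[[0.45, -0.2, -1.4, 0, 0, 0, 0], [0.45, -0.4, -2.8, 0, 0, 0, 0], [0.45, -0.7, -4.2, 0, 0, 0, 0], [0.45, -0.9, -5.6, 0, 0, 0, 0], [0.45, -1.1, -7, 0, 0, 0, 0], [0.45, -1.3, -8.4, 0, 0, 0, 0], [0.45, -1.5, -9.8, 0, 0, 0, 0], [0.45, -1.7, -11.2, 0, 0, 0, 0], [0.45, -1.7, -11.2, 0, 0, 0, 0], [0.45, -1.7, -11.2, 0, 0, 0, 0]]]}}

```text
time: 24.78
ee_pos: [393.2, -159.0, 240.4]
tool_rot: [3.14, 0.001, 2.145]
ft_force: [0.9, 0.7, -0.8]
grip_width: 0.451
```

```bash
python3 - <<'E'
from meas import *
for n in("side","top"):
    p,d=bot.snapshot(n); cv2.imwrite(f"pics/{n}23.png",p[:,:,::-1])
    crop(p,*((265,140,385,240) if n=="side" else (265,150,385,250)),f"pics/{n}23z.png",6)
    h=cv2.cvtColor(p,cv2.COLOR_RGB2HSV).astype(int); H,S,V=h[...,0],h[...,1],h[...,2]
    print(n,rectw(win((S>120)&(H>95)&(H<125),260,150,380,240),76,n)[0])
    if n=="top":
        m=win(V<45,315,165,345,200); print("knob",onplane("top",np.argwhere(big(m))[:,::-1].mean(0)[None],120))
        for uv in [(326,180),(328,182),(330,180)]: print(bydepth("top",d,uv))
        m=win((S>120)&(H>20)&(H<40),200,228,216,245);print("yel",rectw(m,88)[1])
s=bot.read_state();print(s["time"],s["ee_pos"],s["ft_force"].round(1))
E
```

```text
side ((606.580322265625, 33.4235954284668), (117.15299987792969, 118.6028823852539), 78.99491882324219)
top ((606.2230224609375, 30.700420379638672), (114.28209686279297, 115.28540802001953), 78.88433837890625)
knob [[635.87275542 -17.60875408 120.        ]]
[[640.43923535  -8.67583383 120.21397701]]
[[635.16527955 -13.55817567 121.7853685 ]]
[[640.38357934 -18.65649888 119.67311983]]
yel [500.30538083 292.97882496]
24.8833 [ 394.65217133 -158.11357904  240.29433764] [ 0.2 -0.   0.1]
```

View pics/side23z.png

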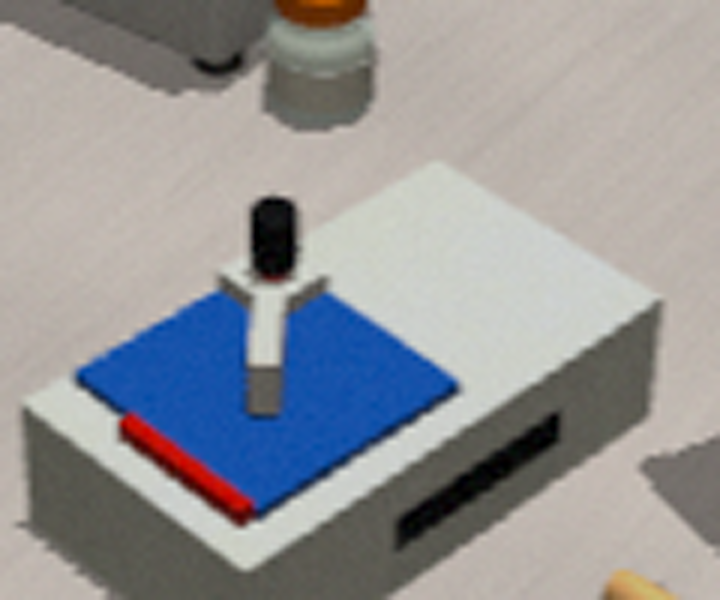

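View pics/top23z.png

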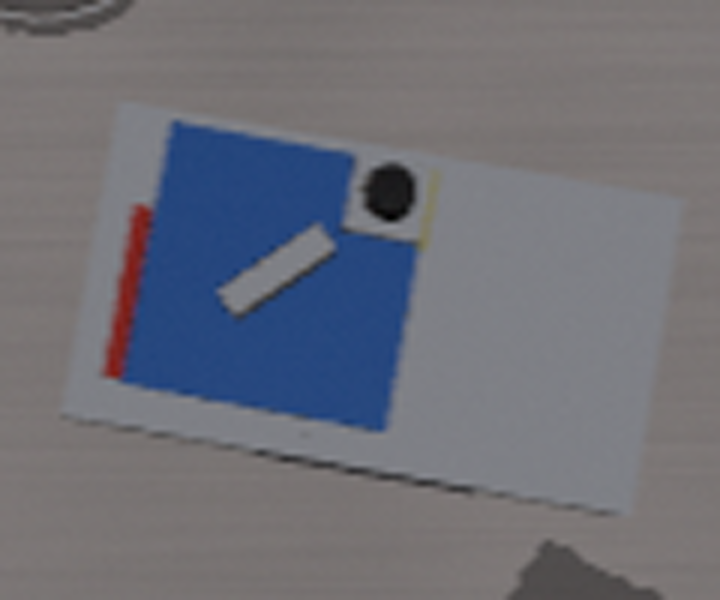

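View pics/top23.png

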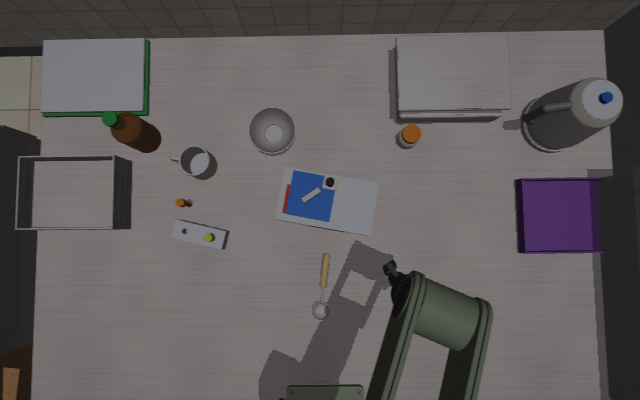

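The lid is closed against the red stop. The knob top reads about 120 mm, which is the home height. The spare and the bystanders are in their starting places. Handing in.

```bash
python3 -c "
from workcell import bot
print(bot.job_done())"
```

```text
the job is handed in; nothing more can be done
None
```

I laid the lid open on the deck, pushed the red-ringed pin down to the bottom of the bore, then swung the lid shut to the red stop and handed the job in at about 25 s. No verdict is reported.

**Last checks that agree:**
- **Lid:** both cameras put it within about 0.6° of closed and flat on the deck. Its edge is at the stop.
- **Pin:** it is upright in the knuckle with its ring at the knuckle's top. The knob top reads about 120 mm, which matches the pin being fully home.
- **Spare pin and bystanders:** the spare pin measures the same as at the start. The bowl, mug, jar and spoon look unmoved in the top picture.
- **Arm:** it is clear of everything, with no force on the wrist.

**Checks that disagree:**
- **Camera offset:** the two cameras differ by about 3–4 mm in y at deck height, so I compared positions within one camera for the fits.
- **Lid hole:** from the top view it comes out about 2 mm from the bore axis. That is within the 4 mm limit and about as much as the pin's play allows.

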